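Dress a pastry tray and fill the chocolate jar

TASK

Get the counter ready for opening: set every cake upright on the presentation tray, one centred on each gold ring in any order (some rings may stay free), and pour all the chocolates from the scoop through the orange funnel into the glass jar without the gripper ever touching a chocolate. Put the empty scoop back, standing upright in the middle of its blue-green mat, and leave the sugar jar and the price card alone.

Things in the scene. Friction and masses are not known exactly. Their poses are not given: they have to be found in the camera images.
- cake1: a small firm round cake, cream white, strawberry on top: 44 mm across, its flat top 45 mm above its underside (soft decoration up to 64 mm, may be passed through), fixed on a round gold board 54 mm across and 3 mm thick; 90 g; origin at the centre of its underside, z up. May be absent.
- cake2: a small firm round cake, lime yellow, brown swirl on top: 44 mm across, its flat top 45 mm above its underside (soft decoration up to 64 mm, may be passed through), fixed on a round gold board 54 mm across and 3 mm thick; 90 g; origin at the centre of its underside, z up. May be absent.
- cake3: a small firm round cake, dark chocolate, cream swirl on top: 44 mm across, its flat top 45 mm above its underside (soft decoration up to 64 mm, may be passed through), fixed on a round gold board 54 mm across and 3 mm thick; 90 g; origin at the centre of its underside, z up. May be absent.
- cake4: a small firm round cake, green, pale green swirl on top: 44 mm across, its flat top 45 mm above its underside (soft decoration up to 64 mm, may be passed through), fixed on a round gold board 54 mm across and 3 mm thick; 90 g; origin at the centre of its underside, z up. May be absent.
- cake5: a small firm round cake, cream white with a caramel band, strawberry on top: 44 mm across, its flat top 45 mm above its underside (soft decoration up to 64 mm, may be passed through), fixed on a round gold board 54 mm across and 3 mm thick; 90 g; origin at the centre of its underside, z up. May be absent.
- tray: dark wooden presentation tray, a flat slab without a rim, 165 (its x) by 240 (its y) by 10 mm high, fixed to the counter; origin at the centre of its underside; six gold ring marks, 54 mm across, in 2 rows of 3: at x -37.5 and +37.5 mm, y -75, 0 and +75 mm
- mark1 (a point): centre of a gold ring mark on the tray's upper face (z = 10 mm); marks 1-3 at tray x -37.5 mm, 4-6 at +37.5 mm, y rising
- mark2 (a point): centre of a gold ring mark on the tray's upper face (z = 10 mm); marks 1-3 at tray x -37.5 mm, 4-6 at +37.5 mm, y rising
- mark3 (a point): centre of a gold ring mark on the tray's upper face (z = 10 mm); marks 1-3 at tray x -37.5 mm, 4-6 at +37.5 mm, y rising
- mark4 (a point): centre of a gold ring mark on the tray's upper face (z = 10 mm); marks 1-3 at tray x -37.5 mm, 4-6 at +37.5 mm, y rising
- mark5 (a point): centre of a gold ring mark on the tray's upper face (z = 10 mm); marks 1-3 at tray x -37.5 mm, 4-6 at +37.5 mm, y rising
- mark6 (a point): centre of a gold ring mark on the tray's upper face (z = 10 mm); marks 1-3 at tray x -37.5 mm, 4-6 at +37.5 mm, y rising
- choc1: a chocolate ball, 18 mm across, 10 g, lying in the scoop at the start; origin at its centre. May be absent.
- choc2: a chocolate ball, 18 mm across, 10 g, lying in the scoop at the start; origin at its centre. May be absent.
- choc3: a chocolate ball, 18 mm across, 10 g, lying in the scoop at the start; origin at its centre. May be absent.
- choc4: a chocolate ball, 18 mm across, 10 g, lying in the scoop at the start; origin at its centre. May be absent.
- choc5: a chocolate ball, 18 mm across, 10 g, lying in the scoop at the start; origin at its centre. May be absent.
- choc6: a chocolate ball, 18 mm across, 10 g, lying in the scoop at the start; origin at its centre. May be absent.
- jar: fixed filling stand: wooden foot 96 mm across, narrow glass jar 54 mm outside, 48 mm inside, inner floor 14 mm and mouth 95 mm above the counter; fixed in the mouth an orange funnel, 132 mm across its rim at height 150 mm, narrowing to a spout 41 mm inside at height 100 mm; origin: centre of the underside, z up
- mat: blue-green mat, 170 (its x) by 90 (its y) by 3 mm, fixed to the counter; origin at the centre of its underside; the scoop's place
- scoop: aluminium scoop, 160 g, 60 mm wide, walls 40 mm high; flat 3 mm floor, x -37 to 37 mm; at the nose (-x) no wall, but a ramp rising at 30 degrees to the pouring lip at x -80, z 29 mm: tip the nose down well past 30 degrees to pour. Upright black grip post 18 x 18 mm behind the rear wall at x +46 mm, up to z 92 mm. Origin: underside, centre of the floor; x points nose to post. Starts on the mat.
- scoop_grip (a point): on the axis of the scoop's grip post, 72 mm above its underside: where to grip
- sugar_jar: closed pink sugar jar, 56 mm across, 85 mm high; stands by, leave it alone; origin at the underside's centre
- card: paper price card on a small wooden foot, 30 by 70 mm, 59 mm high; stands by, leave it alone; origin at the underside's centre
There are look-alikes about, which are no part of the job. Leave any red look-alike of the cake2 alone.

How it is judged (in metres and radians):
At the end, for the whole second after the job is handed in: every cake that is present stands upright on the tray with its centre within 10 mm of a gold ring mark's centre; every chocolate that is present lies inside the glass jar below the funnel; the scoop stands upright on its mat, its origin within 40 mm of the mat's centre; all at rest and released ((horizontal distance between cake1 and mark1 below 0.01 m or horizontal distance between cake1 and mark2 below 0.01 m or horizontal distance between cake1 and mark3 below 0.01 m or horizontal distance between cake1 and mark4 below 0.01 m or horizontal distance between cake1 and mark5 below 0.01 m or horizontal distance between cake1 and mark6 below 0.01 m) and height (world z) of cake1 between 0.007 and 0.016 m and angle between each of cake1, cake2, cake3, cake4, cake5's own z axis and vertical below 0.12 rad and linear speed of each of cake1, cake2, cake3, cake4, cake5, scoop below 0.02 m/s and (horizontal distance between cake2 and mark1 below 0.01 m or horizontal distance between cake2 and mark2 below 0.01 m or horizontal distance between cake2 and mark3 below 0.01 m or horizontal distance between cake2 and mark4 below 0.01 m or horizontal distance between cake2 and mark5 below 0.01 m or horizontal distance between cake2 and mark6 below 0.01 m) and height (world z) of cake2 between 0.007 and 0.016 m and (horizontal distance between cake3 and mark1 below 0.01 m or horizontal distance between cake3 and mark2 below 0.01 m or horizontal distance between cake3 and mark3 below 0.01 m or horizontal distance between cake3 and mark4 below 0.01 m or horizontal distance between cake3 and mark5 below 0.01 m or horizontal distance between cake3 and mark6 below 0.01 m) and height (world z) of cake3 between 0.007 and 0.016 m and (horizontal distance between cake4 and mark1 below 0.01 m or horizontal distance between cake4 and mark2 below 0.01 m or horizontal distance between cake4 and mark3 below 0.01 m or horizontal distance between cake4 and mark4 below 0.01 m or horizontal distance between cake4 and mark5 below 0.01 m or horizontal distance between cake4 and mark6 below 0.01 m) and height (world z) of cake4 between 0.007 and 0.016 m and (horizontal distance between cake5 and mark1 below 0.01 m or horizontal distance between cake5 and mark2 below 0.01 m or horizontal distance between cake5 and mark3 below 0.01 m or horizontal distance between cake5 and mark4 below 0.01 m or horizontal distance between cake5 and mark5 below 0.01 m or horizontal distance between cake5 and mark6 below 0.01 m) and height (world z) of cake5 between 0.007 and 0.016 m and horizontal distance between each of choc1, choc2, choc3, choc4, choc5, choc6 and jar below 0.022 m and z of choc1 in the frame of jar between 0.014 and 0.094 m and z of choc2 in the frame of jar between 0.014 and 0.094 m and z of choc3 in the frame of jar between 0.014 and 0.094 m and z of choc4 in the frame of jar between 0.014 and 0.094 m and z of choc5 in the frame of jar between 0.014 and 0.094 m and z of choc6 in the frame of jar between 0.014 and 0.094 m and horizontal distance between scoop and mat below 0.04 m and angle between scoop's own z axis and vertical below 0.1 rad and height (world z) of scoop below 0.009 m); the robot touches nothing.
It fails at once if the sugar jar or the price card is disturbed (moved more than 20 mm) (distance of any of sugar_jar, card from where it was at the start of the episode above 0.02 m).
It fails at once if a chocolate is touched by the gripper (contact force between the fingers and choc1 above 0.3 N or contact force between the fingers and choc2 above 0.3 N or contact force between the fingers and choc3 above 0.3 N or contact force between the fingers and choc4 above 0.3 N or contact force between the fingers and choc5 above 0.3 N or contact force between the fingers and choc6 above 0.3 N).
Of cake1, cake2, cake3, cake4, cake5 only 4 to 5 are there at a start; the rules pass over those that are not, and their reading is None.
Of choc1, choc2, choc3, choc4, choc5, choc6 only 4 to 6 are there at a start; the rules pass over those that are not, and their reading is None.
At some moment in a run one of cake1, cake2, cake3, cake4, cake5 may be knocked a few centimetres aside while the robot is not near it.
It also fails if it takes over 200 s, if anything falls off the work surface, if the arm or the gripper's body presses on something with over 40 N, if the wrist force passes 120 N, or if a joint passes its speed limit or range.

ROBOT

A 6-joint arm with a two-finger parallel gripper is mounted at the origin on the work surface. World frame = base frame: x ahead of the robot, y to its left, z up, the work surface at z = 0. Lengths are in mm, angles in degrees, forces in N, time in s.
With the tool pointing down it reaches from about 300 to 850 mm from the base axis. Payload 4.2 kg.
Tool frame: the origin (TCP) lies on the centre line of the jaws, within the pads' length; the fingertips stand 14 mm ahead of it and the grasp point (between the pads) lies 5 mm behind it; z points along the fingers, y is the line along which they close (so a half turn about z gives the same grasp; the last joint's range is limited). The gripper opens to 91 mm and grips with 3 to 60 N. Pads are 32 mm wide; open, the fingers measure 118 mm over their backs; the gripper's body (76 mm by 178 mm) begins 60 mm behind the grasp point.
Start: joints at [69.844, 18.312, 89.639, -0, 72.044, -1.146], TCP at [187.306, 543.653, 227.976] pointing down, gripper open.
Joint ranges: [-177.97, 177.97], [-48.28, 115.42], [12.27, 149.76], [-77.06, 257.06], [2.81, 150.46], [-146.56, 146.56]. Speed limits (degrees/s): [147.25, 147.25, 180, 180, 180, 180].

INTERFACE

Orientations are given as [roll, pitch, yaw] about the fixed x, y, z axes, in that order (R = Rz(yaw) Ry(pitch) Rx(roll)).
In Python, from workcell import * gives the robot as it stands. The module is installed in compiled form; this text tells all that it offers.
- The arm moves only by the shell command python3 -m crank 'ROWS' [FORCE]. ROWS is JSON, a list of rows, each an object of numbers: "grip": the finger opening in m, from 0 to 0.0912; "x", "y", "z": the shift along the tool's x, y, z in m; "yaw": the turn about the tool's z in rad. In form: [{"grip": .., "x": .., "y": .., "z": .., "yaw": ..}, ...]. A call has exactly 5 rows; each row is the pose to reach, as a shift and turn from the pose commanded when the call began, along the tool's axes at that moment; what a row does not reach only later rows make up. A row lasts 1/12 s, in which the tool goes at most 41.7 mm and 7.16 degrees, less where a joint would pass 70% of its speed; a pose out of reach is approached as far as the arm can. A call with a gripper value outside its range is refused whole. The fingers move at their own pace and stop on an object; FORCE is the grip in N (left out, the last holds). Time passes only in rows, so rows that repeat a pose let the fingers close, or fill a call up. It gives the time, the measured TCP pose, the force, the opening and the grip force at its end, in the units of the state.
- state(): the state, without advancing time (a new reading comes with each control period).
- grab_frame(name): name is "scene" or "top" or "wrist"; returns the picture (400x640x3 uint8, red, green, blue); there is no depth.
- camera_model(name): a dict with "intrinsics" (3x3 intrinsics, pixels), "distortion" ([k1, k2, p1, p2, k3] as OpenCV has them; the pictures are not rectified), "R" (3x3) and "t" (3): a world point X has camera coordinates R X + t. Camera axes: x right, y down, z forward; pixel columns grow to the right and rows downward; lengths in mm; the calibration is good to about 2 mm. A picture is of the moment at which its call begins: read the wrist's pose just before it. camera_model takes no time and is no camera call; for the wrist camera it gives the pose at the moment of the call.
- job_done(): hands the job in; it is judged then, once.
The state is a dict: "time_s": time; "qpos": joint angles; "qvel": joint speeds; "effort": joint torques, N m; "ee_pos": TCP position; "ee_rot": TCP orientation; "force": force on the tool from outside, world axes, zero at the start; "torque": the same for the moment, N m; "gripper_width": finger opening in mm; "gripper_force": force on a finger pad.
Only numpy, scipy, OpenCV 4.12 (cv2) and the standard library are available. Lean on these libraries where they do the work, as an engineer would, in place of code of your own. Each camera call takes 0.05 s, during which the arm holds its last target. There are 200 camera calls.

## Working session

There is one attempt and no reset: what is moved stays moved. The work goes in short steps, Python scripts to look and compute and a shell command to move; the robot and the scene stay as the last step left them, time stands still between calls to the robot, and variables do not carry over. Pictures are saved under pics/ and viewed, at most 14 in all, crops included, and the job is handed in when it is done.

```bash
mkdir -p pics; cat > h.py <<'E'
from workcell import *
import numpy as np, cv2
from scipy.spatial.transform import Rotation as Ro
def ray(cm,uv,z):
    p=cv2.undistortPoints(np.array([[uv]],float),np.array(cm["intrinsics"]),np.array(cm["distortion"]))[0,0]
    R=np.array(cm["R"]);t=np.array(cm["t"]).ravel()
    d=R.T@np.array([p[0],p[1],1]);c=-R.T@t
    return c+d*(z-c[2])/d[2]
def shot(name,fn):
    cm=camera_model(name);im=grab_frame(name)[:,:,::-1].copy();cv2.imwrite('pics/'+fn,im);return cm,im
def proj(cm,X):
    return cv2.projectPoints(np.array(X,float).reshape(-1,3),cv2.Rodrigues(np.array(cm["R"]))[0],np.array(cm["t"],float),np.array(cm["intrinsics"]),np.array(cm["distortion"]))[0][:,0]
E
python3 - <<'E'
from h import *
a,_=shot("top","top0.png");b,_=shot("scene","scene0.png")
for c in(a,b):print(np.round(c["R"],3).tolist(),np.round(c["t"]),np.round(c["intrinsics"]).tolist())
print(state())
E
```

```text
[[-0.016, -1.0, -0.004], [-0.984, 0.017, -0.179], [0.179, 0.001, -0.984]] [  28.  597. 1466.] [[510.0, 0.0, 325.0], [0.0, 510.0, 200.0], [0.0, 0.0, 1.0]]
[[-0.841, 0.541, -0.005], [0.442, 0.681, -0.584], [-0.313, -0.493, -0.812]] [ 506. -241. 1161.] [[387.0, 0.0, 327.0], [0.0, 387.0, 199.0], [0.0, 0.0, 1.0]]
{'time_s': 0.1, 'qpos': array([ 6.98444693e+01,  1.83473723e+01,  8.96991758e+01, -1.65389851e-04,
        7.20434304e+01, -1.14630087e+00]), 'qvel': array([-0.045942  ,  0.00859843, -0.18521077, -0.10195114, -0.05554324,
       -0.02215439]), 'effort': array([-1.10524026e-03, -4.13333201e+01, -2.32507253e+01,  7.28400657e-02,
        4.23310418e-02, -4.59568878e-05]), 'ee_pos': array([187.146291  , 543.24192846, 227.21203469]), 'ee_rot': array([-1.79910036e+02, -1.64283058e-03,  1.60990820e+02]), 'force': array([-0.48973077, -0.34122801, -0.04012994]), 'torque': array([ 0.03344403,  0.01435419, -0.00160397]), 'gripper_force': 0.0, 'gripper_width': 91.62741108272931}
```

View pics/top0.png

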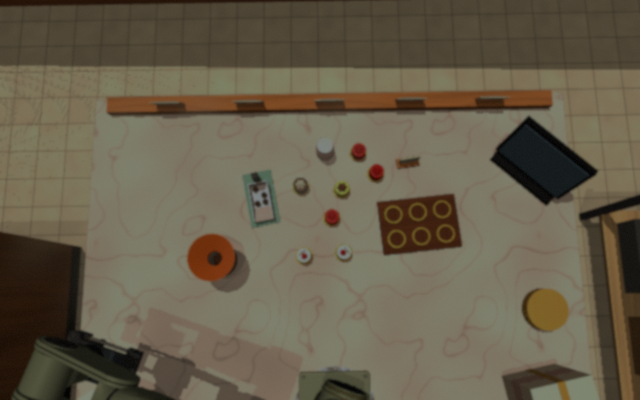

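View pics/scene0.png

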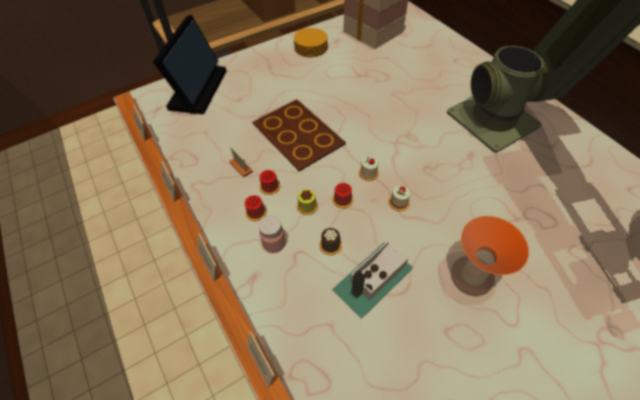

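The top view shows these candidates. Lime body at (342,188) is cake2. The red ones at (332,217), (359,151) and (377,172) are look-alikes and I'll leave them alone. The dark one at (300,186) is cake3. The whites at (304,256) and (344,253) are cake1/cake5. There is no green cake4. The pink-white one at (325,148) is the sugar jar and the card is at (408,162). The scoop is on its mat at (260,197) with its nose towards the robot. The funnel is at (212,257) and the tray at (419,224). An enlarged crop should confirm this.

```bash
python3 - <<'E'
from h import *
im=cv2.imread('pics/top0.png');cv2.imwrite('pics/c1.png',cv2.resize(im[135:285,180:440],None,fx=3,fy=3,interpolation=cv2.INTER_CUBIC)[:, :780])
cm=camera_model("top")
for n,uv,z in [("dark",(300.5,186),30),("lime",(342,188),30),("w1",(304,256),30),("w2",(344,253),30),("fun",(212,257),150),("red",(332,217),30),("mat",(260.5,198),3),("sug",(325,148),85),("card",(408,162),10)]:print(n,np.round(ray(cm,uv,z)))
hsv=cv2.cvtColor(im,cv2.COLOR_BGR2HSV)
m=((hsv[...,2]<110)).astype(np.uint8);n,l,s,c=cv2.connectedComponentsWithStats(m)
for i in range(1,n):
    if s[i,4]>30 and 370<c[i][0]<470 and 180<c[i][1]<270:
        r=cv2.minAreaRect(np.argwhere(l==i)[:,::-1].astype(np.float32));print(r,ray(cm,r[0],10))
        b=[ray(cm,p,10)[:2] for p in cv2.boxPoints(r)];print(np.round(b,1).tolist())
m=cv2.inRange(hsv,(75,50,40),(100,255,255))
r=cv2.minAreaRect(np.argwhere(m[160:235,235:290]>0)[:,::-1].astype(np.float32)+np.float32([235,160]));print(r);print(np.round(ray(cm,r[0],3)));print(np.round([ray(cm,p,3)[:2] for p in cv2.boxPoints(r)],1).tolist())
m=cv2.inRange(hsv,(3,180,60),(14,255,255));m[:200]=0;m[:,260:]=0
ct=max(cv2.findContours(m,0,2)[0],key=cv2.contourArea);e=cv2.fitEllipse(ct);print("funnel",e,ray(cm,e[0],150))
E
```

```text
dark [647.  92.  30.]
lime [639. -34.  30.]
w1 [434.  84.  30.]
w2 [441. -35.  30.]
fun [427. 330. 150.]
red [550.  -2.  30.]
mat [617. 218.   3.]
sug [750.  16.  85.]
card [ 722. -241.   10.]
((419.1158142089844, 224.04269409179688), (55.988792419433594, 81.49848175048828), 83.6598129272461) [ 526.86058993 -266.38953412   10.        ]
[[601.2, -136.3], [625.0, -386.3], [453.8, -394.3], [430.8, -149.2]]
((0.0, 0.0), (0.0, 0.0), 0.0)
[1303. 1091.    3.]
[[1303.3, 1091.0], [1303.3, 1091.0], [1303.3, 1091.0], [1303.3, 1091.0]]
funnel ((211.06964111328125, 257.260009765625), (44.41025924682617, 45.93058776855469), 77.5631332397461) [426.5531867  332.83538289 150.        ]
```

View pics/c1.png

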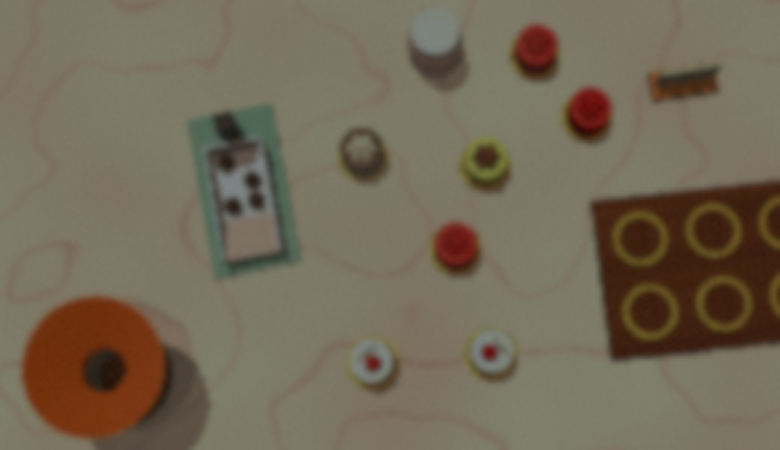

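The crop confirms it: lime (486,160), dark (362,152), white ones (372,360) and (492,352), and red look-alikes to leave. There appear to be 4 chocolates in the scoop. The rings are visible on the tray. I'll move over the middle with world yaw 180 and use the wrist camera.

```bash
python3 -m crank '[{"grip":0.09,"x":-0.03,"y":-0.023,"z":-0.02,"yaw":-0.11},{"grip":0.09,"x":-0.06,"y":-0.045,"z":-0.04,"yaw":-0.22},{"grip":0.09,"x":-0.09,"y":-0.068,"z":-0.06,"yaw":-0.333},{"grip":0.09,"x":-0.12,"y":-0.09,"z":-0.08,"yaw":-0.333},{"grip":0.09,"x":-0.15,"y":-0.112,"z":-0.1,"yaw":-0.333}]' 20
python3 -m crank '[{"grip":0.09,"x":-0.025,"y":-0.033},{"grip":0.09,"x":-0.05,"y":-0.066},{"grip":0.09,"x":-0.075,"y":-0.1},{"grip":0.09,"x":-0.1,"y":-0.133},{"grip":0.09,"x":-0.125,"y":-0.166}]'
python3 -m crank '[{"grip":0.09,"x":-0.025,"y":-0.033},{"grip":0.09,"x":-0.05,"y":-0.066},{"grip":0.09,"x":-0.075,"y":-0.1},{"grip":0.09,"x":-0.1,"y":-0.133},{"grip":0.09,"x":-0.125,"y":-0.166}]'
python3 - <<'E'
from h import *
s=state();print(s["ee_pos"],s["ee_rot"],s["time_s"])
cm,im=shot("wrist","w0.png")
C=-np.array(cm["R"]).T@np.array(cm["t"]).ravel();print(C,np.array(cm["intrinsics"]).tolist(),np.round(cm["R"],2).tolist())
tm,t=shot("top","top1.png")
hsv=cv2.cvtColor(t,cv2.COLOR_BGR2HSV)
print(np.round([ray(tm,np.array(p)/3+[180,135],3)[:2] for p in[(188,120),(272,104),(300,262),(216,279)]]))
E
```

```text
time_s: 0.52
ee_pos: [291.0, 390.0, 326.6]
ee_rot: [-180.0, -0.0, -179.9]
force: [0.1, 0.2, 0.3]
gripper_width: 90.0
gripper_force: 0.0
[291.02430182 390.01839451 326.61198629] [-1.79960661e+02 -2.31700570e-02 -1.79876518e+02] 0.5167
[211.2228525  390.14599297 483.75228988] [[281.89868661747636, 0.0, 316.24310597080955], [0.0, 281.89868661747636, 199.41243400071622], [0.0, 0.0, 1.0]] [[-0.0, 1.0, -0.0], [0.96, 0.0, 0.28], [0.28, -0.0, -0.96]]
[[691. 274.]
 [706. 186.]
 [540. 157.]
 [524. 243.]]validation failed for argument at $[0]...
validation failed for argument at $[0]...
```

View pics/w0.png

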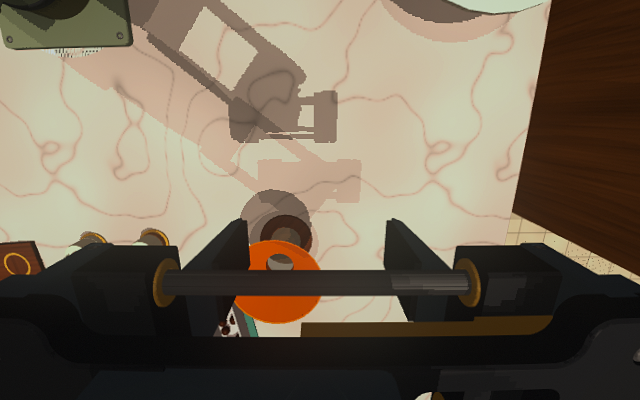

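The wrist picture shows that the camera looks back toward the robot, with usable rows above about 215: funnel (280,280), cakes (90,240) and (153,237). I'll stand further out so it covers the cakes and tray.

```bash

python3 -m crank '[{"grip":0.09,"x":-0.027,"y":-0.024,"z":0,"yaw":0},{"grip":0.09,"x":-0.053,"y":-0.048,"z":0,"yaw":0},{"grip":0.09,"x":-0.08,"y":-0.072,"z":0,"yaw":0},{"grip":0.09,"x":-0.107,"y":-0.096,"z":0,"yaw":0},{"grip":0.09,"x":-0.133,"y":-0.12,"z":0,"yaw":0}]' >/dev/null
python3 -m crank '[{"grip":0.09,"x":-0.027,"y":-0.024,"z":0,"yaw":0},{"grip":0.09,"x":-0.053,"y":-0.048,"z":0,"yaw":0},{"grip":0.09,"x":-0.08,"y":-0.072,"z":0,"yaw":0},{"grip":0.09,"x":-0.107,"y":-0.096,"z":0,"yaw":0},{"grip":0.09,"x":-0.133,"y":-0.12,"z":0,"yaw":0}]' >/dev/null
python3 -m crank '[{"grip":0.09,"x":-0.027,"y":-0.024,"z":0,"yaw":0},{"grip":0.09,"x":-0.053,"y":-0.048,"z":0,"yaw":0},{"grip":0.09,"x":-0.08,"y":-0.072,"z":0,"yaw":0},{"grip":0.09,"x":-0.107,"y":-0.096,"z":0,"yaw":0},{"grip":0.09,"x":-0.133,"y":-0.15,"z":0,"yaw":0}]'
python3 - <<'E'
from h import *
cm,im=shot("wrist","w1.png");np.save('w1.npy',dict(cm),allow_pickle=True)
tm=camera_model("top")
for n,X in dict(dark=(647,92,0),lime=(639,-34,0),w1=(434,84,0),w2=(441,-35,0),tray=(527,-266,10)).items():print(n,proj(cm,X).round())
E
```

```text
time_s: 1.87
ee_pos: [684.2, 20.3, 323.8]
ee_rot: [179.9, -0.1, -179.8]
force: [0.2, -1.3, 0.4]
gripper_width: 89.9
gripper_force: 0.0
dark [[358. 143.]]
lime [[283. 138.]]
w1 [[359.  -1.]]
w2 [[279.   4.]]
tray [[132.  66.]]
```

View pics/w1.png

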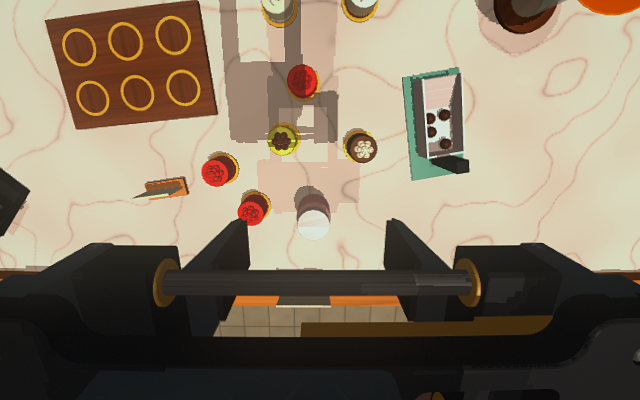

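The wrist picture is sharp: lime (283,140), dark (361,147), the whites at the top edge (280,8) and (360,8), and tray rings at (79,47), (125,41), (172,35), (93,98), (137,93) and (183,87). The scoop spans (440,110) with 4 chocolates, and its post is at (457,165).

```bash
cat > m.py <<'E'
from h import *
def board(cm,im,uv,r=26):
    hsv=cv2.cvtColor(im,cv2.COLOR_BGR2HSV);m=cv2.inRange(hsv,(15,110,70),(30,255,255))
    k=np.zeros_like(m);cv2.circle(k,uv,r,255,-1);m&=k
    P=np.array([ray(cm,p[::-1],3)[:2] for p in np.argwhere(m)],np.float32)
    c,R=cv2.minEnclosingCircle(P);return np.round(c,1),round(R,1),len(P)
E
python3 - <<'E'
from m import *
cm=np.load('w1.npy',allow_pickle=True).item();im=cv2.imread('pics/w1.png')
for n,uv in dict(lime=(283,140),dark=(361,147),w2=(280,5),w1=(360,5)).items():print(n,board(cm,im,uv))
hsv=cv2.cvtColor(im,cv2.COLOR_BGR2HSV);m=cv2.inRange(hsv,(15,110,110),(32,255,255));m[:,220:]=0
C=[]
for c in cv2.findContours(m,cv2.RETR_EXTERNAL,1)[0]:
    if cv2.contourArea(c)>400:
        e=cv2.fitEllipse(c);C.append(ray(cm,e[0],10)[:2]);print("ring",np.round(e[0]),np.round(C[-1],1))
print(np.mean(C,0))
print("mat",np.round([ray(cm,p,3)[:2] for p in[(403,77),(463,68),(470,178),(412,180)]]))
m=cv2.inRange(hsv,(75,60,40),(95,255,255));m[:,:395]=0;m[:,480:]=0;m[:60]=0;m[190:]=0
h=cv2.convexHull(np.argwhere(m)[:,::-1].astype(np.int32));q=cv2.minAreaRect(np.array([ray(cm,p[0],3)[:2] for p in h],np.float32));print(q)
for p,z in[((424,76),29),((461,68),40)]:print(ray(cm,p,z).round())
cv2.imwrite('pics/c2.png',cv2.resize(im[50:195,390:500],None,fx=4,fy=4,interpolation=cv2.INTER_CUBIC))
E
```

```text
lime (array([640.9, -33.4]), 28.4, 579)
dark (array([651.4,  92.2]), 27.1, 182)
w2 (array([447.1, -34.7]), 26.9, 254)
w1 (array([440.7,  84.5]), 26.5, 224)
ring [92. 98.] [ 573.8 -339. ]
ring [137.  92.] [ 566.7 -264.3]
ring [183.  87.] [ 559.6 -189.4]
ring [79. 47.] [ 498.8 -346. ]
ring [125.  41.] [ 492.1 -271.2]
ring [173.  35.] [ 484.9 -196.4]
[ 529.33160472 -267.7404923 ]
mat [[543. 158.]
 [528. 252.]
 [705. 290.]
 [709. 188.]]
((618.49462890625, 215.46206665039062), (168.753173828125, 88.33073425292969), 10.505645751953125)
[545. 182.  29.]
[534. 231.  40.]
```

View pics/c2.png

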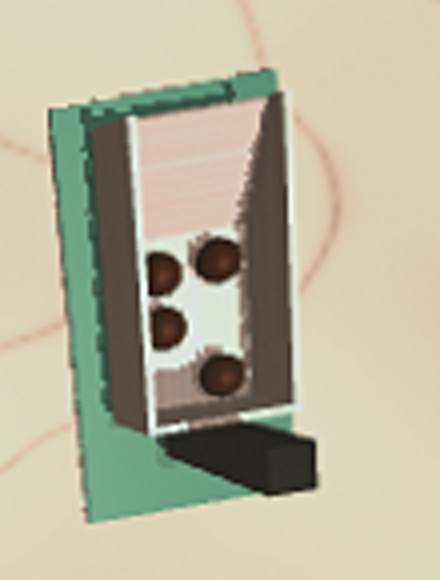

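```bash

python3 -m crank '[{"grip":0.075,"x":0.011,"y":-0.013,"z":0.04,"yaw":0},{"grip":0.075,"x":0.022,"y":-0.027,"z":0.08,"yaw":0},{"grip":0.075,"x":0.033,"y":-0.04,"z":0.12,"yaw":0},{"grip":0.075,"x":0.043,"y":-0.054,"z":0.16,"yaw":0},{"grip":0.075,"x":0.043,"y":-0.054,"z":0.2,"yaw":0}]' 15
python3 -m crank '[{"grip":0.075,"x":0,"y":0,"z":0.03,"yaw":0},{"grip":0.075,"x":0,"y":0,"z":0.06,"yaw":0},{"grip":0.075,"x":0,"y":0,"z":0.085,"yaw":0},{"grip":0.075,"x":0,"y":0,"z":0.1,"yaw":0},{"grip":0.075,"x":0,"y":0,"z":0.1,"yaw":0}]'
python3 -m crank '[{"grip":0.035,"x":0,"y":0,"z":0,"yaw":0},{"grip":0.035,"x":0,"y":0,"z":0,"yaw":0},{"grip":0.035,"x":0,"y":0,"z":0,"yaw":0},{"grip":0.035,"x":0,"y":0,"z":0,"yaw":0},{"grip":0.035,"x":0,"y":0,"z":0,"yaw":0}]' 15
```

```text
time_s: 2.33
ee_pos: [637.6, -36.0, 129.7]
ee_rot: [-180.0, -0.1, -180.0]
force: [0.7, 1.2, -0.3]
gripper_width: 75.2
gripper_force: 0.0
time_s: 2.75
ee_pos: [636.1, -33.9, 26.5]
ee_rot: [179.9, -0.6, -179.9]
force: [-0.1, 0.2, -0.6]
gripper_width: 74.9
gripper_force: 0.0
time_s: 3.17
ee_pos: [640.2, -34.9, 32.8]
ee_rot: [180.0, 0.1, -179.9]
force: [0.4, 1.0, 0.9]
gripper_width: 44.4
gripper_force: 0.5
```

```bash

python3 -m crank '[{"grip":0.035,"x":0,"y":0,"z":0,"yaw":0},{"grip":0.035,"x":0,"y":0,"z":0,"yaw":0},{"grip":0.035,"x":0,"y":0,"z":0,"yaw":0},{"grip":0.035,"x":0,"y":0,"z":0,"yaw":0},{"grip":0.035,"x":0,"y":0,"z":0,"yaw":0}]' 15
python3 -c "
from h import *
for i in range(2):grab_frame('top');print(state()['ee_pos'],state()['ee_rot'])"
```

```text
time_s: 3.58
ee_pos: [640.1, -34.9, 32.7]
ee_rot: [180.0, 0.1, -179.9]
force: [-1.7, 0.7, 5.8]
gripper_width: 43.6
gripper_force: 15.0
[640.13502402 -34.91345532  32.70663412] [ 1.79980003e+02  1.13833752e-01 -1.79943435e+02]
[640.1478899  -34.90880355  32.72162692] [ 1.79978148e+02  1.14866089e-01 -1.79946907e+02]
```

```bash

python3 -m crank '[{"grip":0.035,"x":0,"y":0,"z":-0.03,"yaw":0},{"grip":0.035,"x":0,"y":0,"z":-0.07,"yaw":0},{"grip":0.035,"x":0.003,"y":-0.02,"z":-0.08,"yaw":0},{"grip":0.035,"x":0.01,"y":-0.055,"z":-0.08,"yaw":0},{"grip":0.035,"x":0.018,"y":-0.09,"z":-0.08,"yaw":0}]'
python3 -m crank '[{"grip":0.035,"x":0.009,"y":-0.039,"z":0,"yaw":0},{"grip":0.035,"x":0.018,"y":-0.078,"z":0,"yaw":0},{"grip":0.035,"x":0.027,"y":-0.117,"z":0,"yaw":0},{"grip":0.035,"x":0.036,"y":-0.156,"z":0,"yaw":0},{"grip":0.035,"x":0.044,"y":-0.19,"z":0,"yaw":0}]'
python3 -m crank '[{"grip":0.035,"x":0.004,"y":-0.02,"z":0,"yaw":0},{"grip":0.035,"x":0.004,"y":-0.024,"z":0.02,"yaw":0},{"grip":0.035,"x":0.004,"y":-0.024,"z":0.045,"yaw":0},{"grip":0.035,"x":0.004,"y":-0.024,"z":0.06,"yaw":0},{"grip":0.035,"x":0.004,"y":-0.024,"z":0.06,"yaw":0}]'
python3 -m crank '[{"grip":0.035,"x":0,"y":0,"z":0,"yaw":0},{"grip":0.035,"x":0,"y":0,"z":0,"yaw":0},{"grip":0.035,"x":0,"y":0,"z":0,"yaw":0},{"grip":0.035,"x":0,"y":0,"z":0,"yaw":0},{"grip":0.035,"x":0,"y":0,"z":0,"yaw":0}]'
```

```text
time_s: 4.1
ee_pos: [622.2, -125.5, 112.8]
ee_rot: [-179.9, 0.2, -179.8]
force: [-0.4, -0.5, -2.3]
gripper_width: 43.8
gripper_force: 15.0
time_s: 4.52
ee_pos: [576.5, -317.7, 111.1]
ee_rot: [-180.0, -0.1, -180.0]
force: [0.4, 0.7, -0.9]
gripper_width: 43.5
gripper_force: 15.0
time_s: 4.93
ee_pos: [570.9, -338.1, 47.1]
ee_rot: [179.7, -0.4, -180.0]
force: [0.0, 0.5, -0.8]
gripper_width: 43.8
gripper_force: 15.0
time_s: 5.35
ee_pos: [574.4, -339.3, 52.6]
ee_rot: [-179.9, 0.1, -179.9]
force: [-0.4, 0.4, -0.3]
gripper_width: 43.7
gripper_force: 15.0
```

```bash

python3 -m crank '[{"grip":0.035,"x":0,"y":0,"z":0.006,"yaw":0},{"grip":0.035,"x":0,"y":0,"z":0.0095,"yaw":0},{"grip":0.035,"x":0,"y":0,"z":0.0095,"yaw":0},{"grip":0.035,"x":0,"y":0,"z":0.0095,"yaw":0},{"grip":0.035,"x":0,"y":0,"z":0.0095,"yaw":0}]'
python3 -m crank '[{"grip":0.065,"x":0,"y":0,"z":0,"yaw":0},{"grip":0.065,"x":0,"y":0,"z":0,"yaw":0},{"grip":0.065,"x":0,"y":0,"z":0,"yaw":0},{"grip":0.065,"x":0,"y":0,"z":-0.03,"yaw":0},{"grip":0.065,"x":0,"y":0,"z":-0.07,"yaw":0}]'
python3 -m crank '[{"grip":0.075,"x":0.01,"y":0.025,"z":0,"yaw":0},{"grip":0.075,"x":0.025,"y":0.06,"z":0,"yaw":0},{"grip":0.075,"x":0.04,"y":0.096,"z":0,"yaw":0},{"grip":0.075,"x":0.055,"y":0.133,"z":0,"yaw":0},{"grip":0.075,"x":0.07,"y":0.17,"z":0,"yaw":0}]'
python3 -m crank '[{"grip":0.075,"x":0.015,"y":0.036,"z":0,"yaw":0},{"grip":0.075,"x":0.03,"y":0.072,"z":0,"yaw":0},{"grip":0.075,"x":0.045,"y":0.105,"z":0,"yaw":0},{"grip":0.075,"x":0.057,"y":0.134,"z":0,"yaw":0},{"grip":0.075,"x":0.057,"y":0.134,"z":0,"yaw":0}]'
python3 -c "
from m import *
cm,im=shot('wrist','w2.png');print(state()['ee_pos'],proj(cm,[(447,-35,3),(441,84,3)]).round())
tm,im=shot('top','top2.png');print(proj(tm,[(574,-339,3),(447,-35,3)]).round())
cv2.imwrite('pics/c3.png',np.hstack([cv2.resize(im[170:280,290:480],None,fx=2.5,fy=2.5),cv2.resize(cv2.imread('pics/w2.png'),(320,275))]))"
```

```text
time_s: 5.77
ee_pos: [574.0, -339.2, 42.2]
ee_rot: [-180.0, 0.0, -179.9]
force: [-0.3, 0.8, 2.8]
gripper_width: 43.3
gripper_force: 15.0
time_s: 6.18
ee_pos: [571.3, -337.6, 108.2]
ee_rot: [179.7, -0.5, -179.9]
force: [0.8, -0.2, -0.1]
gripper_width: 64.6
gripper_force: 0.0
time_s: 6.6
ee_pos: [502.5, -167.9, 111.8]
ee_rot: [180.0, -0.0, -180.0]
force: [0.4, 1.0, 0.6]
gripper_width: 75.0
gripper_force: 0.0
time_s: 7.02
ee_pos: [442.9, -31.5, 111.7]
ee_rot: [179.9, -0.2, -179.7]
force: [-0.8, -0.1, -0.4]
gripper_width: 75.0
gripper_force: 0.0
[444.96016749 -33.41221683 111.96994474] [[312. 205.]
 [433. 200.]]
[[442. 209.]
 [344. 252.]]
```

View pics/c3.png

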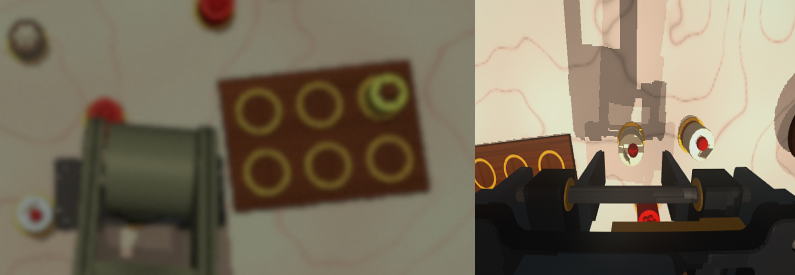

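Lime stands on its far-right ring (375,95 in the crop), and the white cakes lie just ahead in the wrist view. I'll refine their positions.

```bash
python3 -c "
from m import *
cm=camera_model('wrist');im=cv2.imread('pics/w2.png');print(board(cm,im,(312,195),38),board(cm,im,(433,195),42));s=state();print(s['ee_pos'])"
```

```text
(array([450. , -38.5]), 27.3, 488) (array([442.3,  80.6]), 27.3, 524)
[446.30033751 -34.63762929 112.14938263]
```

```bash

python3 -m crank '[{"grip":0.075,"x":-0.001,"y":-0.001,"z":0.03,"yaw":0},{"grip":0.075,"x":-0.001,"y":-0.001,"z":0.06,"yaw":0},{"grip":0.075,"x":-0.001,"y":-0.001,"z":0.082,"yaw":0},{"grip":0.075,"x":-0.001,"y":-0.001,"z":0.082,"yaw":0},{"grip":0.075,"x":-0.001,"y":-0.001,"z":0.082,"yaw":0}]'
python3 -m crank '[{"grip":0.035,"x":0,"y":0,"z":0,"yaw":0},{"grip":0.035,"x":0,"y":0,"z":0,"yaw":0},{"grip":0.035,"x":0,"y":0,"z":0,"yaw":0},{"grip":0.035,"x":0,"y":0,"z":0,"yaw":0},{"grip":0.035,"x":0,"y":0,"z":0,"yaw":0}]'
python3 -m crank '[{"grip":0.035,"x":0,"y":0,"z":0,"yaw":0},{"grip":0.035,"x":0,"y":0,"z":0,"yaw":0},{"grip":0.035,"x":0,"y":0,"z":-0.02,"yaw":0},{"grip":0.035,"x":0,"y":0,"z":-0.05,"yaw":0},{"grip":0.035,"x":0,"y":0,"z":-0.08,"yaw":0}]'
```

```text
time_s: 7.53
ee_pos: [447.6, -37.2, 29.4]
ee_rot: [180.0, -0.1, 180.0]
force: [0.3, 0.1, 1.2]
gripper_width: 75.0
gripper_force: 0.0
time_s: 7.95
ee_pos: [447.9, -36.3, 30.7]
ee_rot: [-180.0, 0.1, -179.9]
force: [1.4, 0.3, 0.3]
gripper_width: 44.8
gripper_force: 0.5
time_s: 8.37
ee_pos: [446.4, -36.2, 110.2]
ee_rot: [180.0, -0.2, -179.9]
force: [0.6, -0.2, -0.9]
gripper_width: 43.9
gripper_force: 15.0
```

```bash

python3 -m crank '[{"grip":0.035,"x":-0.005,"y":-0.025,"z":0,"yaw":0},{"grip":0.035,"x":-0.011,"y":-0.062,"z":0,"yaw":0},{"grip":0.035,"x":-0.018,"y":-0.1,"z":0,"yaw":0},{"grip":0.035,"x":-0.024,"y":-0.138,"z":0,"yaw":0},{"grip":0.035,"x":-0.03,"y":-0.176,"z":0,"yaw":0}]'
python3 -m crank '[{"grip":0.035,"x":-0.006,"y":-0.036,"z":0,"yaw":0},{"grip":0.035,"x":-0.012,"y":-0.072,"z":0,"yaw":0},{"grip":0.035,"x":-0.018,"y":-0.105,"z":0,"yaw":0},{"grip":0.035,"x":-0.021,"y":-0.1335,"z":0.01,"yaw":0},{"grip":0.035,"x":-0.021,"y":-0.1335,"z":0.04,"yaw":0}]'
python3 -m crank '[{"grip":0.035,"x":0,"y":0,"z":0.012,"yaw":0},{"grip":0.035,"x":0,"y":0,"z":0.018,"yaw":0},{"grip":0.035,"x":0,"y":0,"z":0.018,"yaw":0},{"grip":0.035,"x":0,"y":0,"z":0.018,"yaw":0},{"grip":0.035,"x":0,"y":0,"z":0.018,"yaw":0}]'
```

```text
time_s: 8.78
ee_pos: [477.5, -213.8, 109.9]
ee_rot: [180.0, -0.0, -179.9]
force: [0.8, 0.5, -1.1]
gripper_width: 43.3
gripper_force: 15.0
time_s: 9.2
ee_pos: [502.6, -353.5, 73.3]
ee_rot: [-179.4, 0.6, 179.9]
force: [0.9, -0.8, -1.0]
gripper_width: 43.8
gripper_force: 15.0
time_s: 9.62
ee_pos: [499.6, -345.9, 53.1]
ee_rot: [-179.9, 0.1, -179.9]
force: [-0.2, 1.0, -0.9]
gripper_width: 43.7
gripper_force: 15.0
```

```bash

python3 -m crank '[{"grip":0.035,"x":0,"y":0,"z":0.006,"yaw":0},{"grip":0.035,"x":0.001,"y":0,"z":0.0122,"yaw":0},{"grip":0.035,"x":0.001,"y":0,"z":0.0122,"yaw":0},{"grip":0.035,"x":0.001,"y":0,"z":0.0122,"yaw":0},{"grip":0.035,"x":0.001,"y":0,"z":0.0122,"yaw":0}]'
python3 -m crank '[{"grip":0.065,"x":0,"y":0,"z":0,"yaw":0},{"grip":0.065,"x":0,"y":0,"z":0,"yaw":0},{"grip":0.065,"x":0,"y":0,"z":0,"yaw":0},{"grip":0.065,"x":0,"y":0,"z":-0.03,"yaw":0},{"grip":0.065,"x":0,"y":0,"z":-0.07,"yaw":0}]'
python3 -m crank '[{"grip":0.075,"x":0.004,"y":0.025,"z":0,"yaw":0},{"grip":0.075,"x":0.009,"y":0.062,"z":0,"yaw":0},{"grip":0.075,"x":0.014,"y":0.1,"z":0,"yaw":0},{"grip":0.075,"x":0.02,"y":0.14,"z":0,"yaw":0},{"grip":0.075,"x":0.025,"y":0.18,"z":0,"yaw":0}]'
python3 -m crank '[{"grip":0.075,"x":0.006,"y":0.04,"z":0,"yaw":0},{"grip":0.075,"x":0.011,"y":0.08,"z":0,"yaw":0},{"grip":0.075,"x":0.017,"y":0.12,"z":0,"yaw":0},{"grip":0.075,"x":0.023,"y":0.16,"z":0,"yaw":0},{"grip":0.075,"x":0.028,"y":0.2,"z":0,"yaw":0}]'
python3 -m crank '[{"grip":0.075,"x":0.005,"y":0.03,"z":0,"yaw":0},{"grip":0.075,"x":0.005,"y":0.0495,"z":0,"yaw":0},{"grip":0.075,"x":0.005,"y":0.0495,"z":0,"yaw":0},{"grip":0.075,"x":0.005,"y":0.0495,"z":0,"yaw":0},{"grip":0.075,"x":0.005,"y":0.0495,"z":0,"yaw":0}]'
python3 -c "
from m import *
grab_frame('top')
cm=camera_model('wrist');print(state()['ee_pos'],cm['t'])
cm,im=shot('wrist','w3.png');p=proj(cm,[(441,84,3)])[0];print(p,board(cm,im,(int(p[0]),int(p[1])-10),40))
tm,im=shot('top','top3.png')
for q in [(574,-339,3),(499,-346,3)]: print(proj(tm,q).round())"
```

```text
time_s: 10.03
ee_pos: [498.2, -345.9, 40.0]
ee_rot: [-180.0, 0.1, -179.9]
force: [0.6, -1.2, 0.3]
gripper_width: 44.1
gripper_force: 15.0
time_s: 10.45
ee_pos: [495.4, -344.0, 106.8]
ee_rot: [179.7, -0.5, -179.9]
force: [0.1, -0.4, -0.7]
gripper_width: 64.8
gripper_force: 0.0
time_s: 10.87
ee_pos: [471.7, -164.3, 109.8]
ee_rot: [180.0, -0.0, 180.0]
force: [0.5, 0.1, -0.8]
gripper_width: 75.1
gripper_force: 0.0
time_s: 11.28
ee_pos: [443.3, 35.8, 109.9]
ee_rot: [180.0, -0.0, -180.0]
force: [0.5, 0.4, 1.3]
gripper_width: 75.1
gripper_force: 0.0
time_s: 11.7
ee_pos: [439.2, 83.0, 109.7]
ee_rot: [-180.0, -0.0, -179.9]
force: [-0.5, 0.5, -0.0]
gripper_width: 74.8
gripper_force: 0.0
[439.34557052  82.70699022 109.72330449] [ -82.78495868 -420.34938075  154.22566358]
[317.52731639 202.94716772] (array([438. ,  84.5]), 27.2, 485)
[[442. 209.]]
[[445. 233.]]
```

```bash

python3 -m crank '[{"grip":0.075,"x":0,"y":0.001,"z":0.03,"yaw":0},{"grip":0.075,"x":0,"y":0.001,"z":0.06,"yaw":0},{"grip":0.075,"x":0,"y":0.001,"z":0.079,"yaw":0},{"grip":0.075,"x":0,"y":0.001,"z":0.079,"yaw":0},{"grip":0.075,"x":0,"y":0.001,"z":0.079,"yaw":0}]'
python3 -m crank '[{"grip":0.035,"x":0,"y":0,"z":0,"yaw":0},{"grip":0.035,"x":0,"y":0,"z":0,"yaw":0},{"grip":0.035,"x":0,"y":0,"z":0,"yaw":0},{"grip":0.035,"x":0,"y":0,"z":0,"yaw":0},{"grip":0.035,"x":0,"y":0,"z":0,"yaw":0}]'
python3 -m crank '[{"grip":0.035,"x":0,"y":0,"z":0,"yaw":0},{"grip":0.035,"x":0,"y":0,"z":0,"yaw":0},{"grip":0.035,"x":0,"y":0,"z":-0.02,"yaw":0},{"grip":0.035,"x":0,"y":0,"z":-0.055,"yaw":0},{"grip":0.035,"x":0,"y":0,"z":-0.09,"yaw":0}]'
python3 -m crank '[{"grip":0.035,"x":-0.01,"y":-0.025,"z":0,"yaw":0},{"grip":0.035,"x":-0.025,"y":-0.06,"z":0,"yaw":0},{"grip":0.035,"x":-0.04,"y":-0.095,"z":0,"yaw":0},{"grip":0.035,"x":-0.055,"y":-0.13,"z":0,"yaw":0},{"grip":0.035,"x":-0.07,"y":-0.165,"z":0,"yaw":0}]'
python3 -m crank '[{"grip":0.035,"x":-0.015,"y":-0.035,"z":0,"yaw":0},{"grip":0.035,"x":-0.03,"y":-0.07,"z":0,"yaw":0},{"grip":0.035,"x":-0.045,"y":-0.1,"z":0,"yaw":0},{"grip":0.035,"x":-0.05,"y":-0.108,"z":0.03,"yaw":0},{"grip":0.035,"x":-0.05,"y":-0.108,"z":0.06,"yaw":0}]'
python3 -m crank '[{"grip":0.035,"x":0,"y":0,"z":0.008,"yaw":0},{"grip":0.035,"x":0,"y":0,"z":0.008,"yaw":0},{"grip":0.035,"x":0,"y":0,"z":0.008,"yaw":0},{"grip":0.035,"x":0,"y":0,"z":0.008,"yaw":0},{"grip":0.035,"x":0,"y":0,"z":0.008,"yaw":0}]'
```

```text
time_s: 12.27
ee_pos: [439.0, 83.8, 30.4]
ee_rot: [-180.0, -0.1, 180.0]
force: [-0.1, -0.4, -0.0]
gripper_width: 74.7
gripper_force: 0.0
time_s: 12.68
ee_pos: [439.7, 84.7, 31.5]
ee_rot: [180.0, 0.1, -179.9]
force: [-0.3, -1.4, 0.6]
gripper_width: 44.8
gripper_force: 1.0
time_s: 13.1
ee_pos: [438.0, 84.5, 120.9]
ee_rot: [-180.0, -0.2, -179.9]
force: [1.0, 0.3, -1.4]
gripper_width: 43.8
gripper_force: 15.0
time_s: 13.52
ee_pos: [509.6, -81.8, 120.7]
ee_rot: [180.0, -0.0, -179.9]
force: [0.4, 0.4, -0.8]
gripper_width: 43.9
gripper_force: 15.0
time_s: 13.93
ee_pos: [562.7, -191.7, 61.3]
ee_rot: [-179.8, 0.4, 179.9]
force: [-0.6, 0.0, -1.6]
gripper_width: 43.5
gripper_force: 15.0
time_s: 14.35
ee_pos: [560.7, -188.1, 54.7]
ee_rot: [-179.9, 0.2, -179.9]
force: [0.3, 1.1, -0.3]
gripper_width: 43.9
gripper_force: 15.0
```

```bash

python3 -m crank '[{"grip":0.035,"x":0.001,"y":-0.001,"z":0.006,"yaw":0},{"grip":0.035,"x":0.001,"y":-0.001,"z":0.0132,"yaw":0},{"grip":0.035,"x":0.001,"y":-0.001,"z":0.0132,"yaw":0},{"grip":0.035,"x":0.001,"y":-0.001,"z":0.0132,"yaw":0},{"grip":0.035,"x":0.001,"y":-0.001,"z":0.0132,"yaw":0}]'
python3 -m crank '[{"grip":0.065,"x":0,"y":0,"z":0,"yaw":0},{"grip":0.065,"x":0,"y":0,"z":0,"yaw":0},{"grip":0.065,"x":0,"y":0,"z":0,"yaw":0},{"grip":0.065,"x":0,"y":0,"z":-0.03,"yaw":0},{"grip":0.065,"x":0,"y":0,"z":-0.07,"yaw":0}]'
python3 -m crank '[{"grip":0.075,"x":-0.008,"y":0.025,"z":0,"yaw":0},{"grip":0.075,"x":-0.02,"y":0.062,"z":0,"yaw":0},{"grip":0.075,"x":-0.032,"y":0.1,"z":0,"yaw":0},{"grip":0.075,"x":-0.044,"y":0.138,"z":0,"yaw":0},{"grip":0.075,"x":-0.056,"y":0.175,"z":0,"yaw":0}]'
python3 -m crank '[{"grip":0.075,"x":-0.012,"y":0.035,"z":0,"yaw":0},{"grip":0.075,"x":-0.024,"y":0.07,"z":0,"yaw":0},{"grip":0.075,"x":-0.035,"y":0.1,"z":0,"yaw":0},{"grip":0.075,"x":-0.035,"y":0.106,"z":0,"yaw":0},{"grip":0.075,"x":-0.035,"y":0.106,"z":0,"yaw":0}]'
python3 -c "
from m import *
for i in range(3):grab_frame('top')
print(state()['ee_pos'])
cm,im=shot('wrist','w4.png');p=proj(cm,[(651,92,3)])[0];print(p,board(cm,im,(int(p[0]),int(p[1])-10),40))
cv2.imwrite('pics/c4.png',im[:260])"
```

```text
time_s: 14.77
ee_pos: [559.4, -189.4, 40.0]
ee_rot: [-180.0, 0.1, -179.9]
force: [2.1, 0.2, 1.3]
gripper_width: 43.7
gripper_force: 15.0
time_s: 15.18
ee_pos: [555.6, -188.1, 106.5]
ee_rot: [179.8, -0.5, -179.9]
force: [-0.4, 0.5, 0.1]
gripper_width: 65.1
gripper_force: 0.0
time_s: 15.6
ee_pos: [614.3, -12.4, 109.5]
ee_rot: [180.0, -0.0, -180.0]
force: [0.9, 0.0, -0.6]
gripper_width: 75.2
gripper_force: 0.0
time_s: 16.02
ee_pos: [649.0, 94.1, 108.9]
ee_rot: [180.0, -0.1, -179.7]
force: [-0.7, 0.3, -0.3]
gripper_width: 75.0
gripper_force: 0.0
[648.58489055  90.60221102 109.29533345]
[317.65636258 203.92863437] (array([651.1,  92.7]), 27.2, 489)
```

View pics/c4.png

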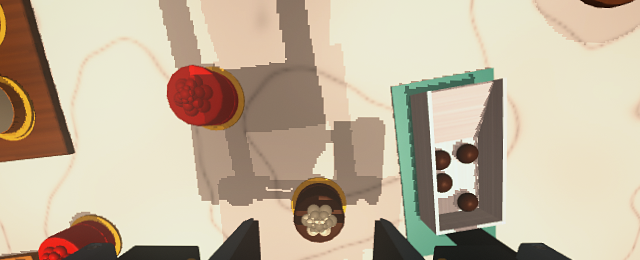

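Dark cake at (320,205), as expected; the scoop on the right holds 4 chocolates.

```bash

python3 -m crank '[{"grip":0.075,"x":-0.002,"y":0.002,"z":0.03,"yaw":0},{"grip":0.075,"x":-0.002,"y":0.002,"z":0.06,"yaw":0},{"grip":0.075,"x":-0.002,"y":0.002,"z":0.079,"yaw":0},{"grip":0.075,"x":-0.002,"y":0.002,"z":0.079,"yaw":0},{"grip":0.075,"x":-0.002,"y":0.002,"z":0.079,"yaw":0}]'
python3 -m crank '[{"grip":0.035,"x":0,"y":0,"z":0,"yaw":0},{"grip":0.035,"x":0,"y":0,"z":0,"yaw":0},{"grip":0.035,"x":0,"y":0,"z":0,"yaw":0},{"grip":0.035,"x":0,"y":0,"z":0,"yaw":0},{"grip":0.035,"x":0,"y":0,"z":0,"yaw":0}]'
python3 -m crank '[{"grip":0.035,"x":0,"y":0,"z":0,"yaw":0},{"grip":0.035,"x":0,"y":0,"z":0,"yaw":0},{"grip":0.035,"x":0,"y":0,"z":-0.02,"yaw":0},{"grip":0.035,"x":0,"y":0,"z":-0.055,"yaw":0},{"grip":0.035,"x":0,"y":0,"z":-0.09,"yaw":0}]'
python3 -m crank '[{"grip":0.035,"x":0.014,"y":-0.023,"z":0,"yaw":0},{"grip":0.035,"x":0.033,"y":-0.056,"z":0,"yaw":0},{"grip":0.035,"x":0.052,"y":-0.09,"z":0,"yaw":0},{"grip":0.035,"x":0.071,"y":-0.124,"z":0,"yaw":0},{"grip":0.035,"x":0.09,"y":-0.158,"z":0,"yaw":0}]'
python3 -m crank '[{"grip":0.035,"x":0.019,"y":-0.033,"z":0,"yaw":0},{"grip":0.035,"x":0.038,"y":-0.066,"z":0,"yaw":0},{"grip":0.035,"x":0.057,"y":-0.099,"z":0,"yaw":0},{"grip":0.035,"x":0.074,"y":-0.127,"z":0.01,"yaw":0},{"grip":0.035,"x":0.076,"y":-0.131,"z":0.045,"yaw":0}]'
python3 -m crank '[{"grip":0.035,"x":0,"y":0,"z":0.02,"yaw":0},{"grip":0.035,"x":0,"y":0,"z":0.02,"yaw":0},{"grip":0.035,"x":0,"y":0,"z":0.02,"yaw":0},{"grip":0.035,"x":0,"y":0,"z":0.02,"yaw":0},{"grip":0.035,"x":0,"y":0,"z":0.02,"yaw":0}]'
```

```text
time_s: 16.63
ee_pos: [650.6, 92.5, 30.1]
ee_rot: [-180.0, -0.1, 180.0]
force: [-0.1, -0.2, 0.3]
gripper_width: 75.1
gripper_force: 0.0
time_s: 17.05
ee_pos: [651.8, 93.8, 31.6]
ee_rot: [180.0, 0.1, -179.9]
force: [0.4, -1.1, 0.9]
gripper_width: 44.6
gripper_force: 0.5
time_s: 17.47
ee_pos: [650.0, 93.9, 119.7]
ee_rot: [-180.0, -0.3, -179.9]
force: [1.1, 0.4, -0.5]
gripper_width: 43.7
gripper_force: 15.0
time_s: 17.88
ee_pos: [560.2, -65.1, 120.3]
ee_rot: [180.0, -0.0, -179.9]
force: [-1.1, -1.8, -0.1]
gripper_width: 43.9
gripper_force: 15.0
time_s: 18.3
ee_pos: [486.6, -200.3, 79.3]
ee_rot: [-179.7, 0.5, 179.9]
force: [1.0, 0.2, -1.8]
gripper_width: 43.8
gripper_force: 15.0
time_s: 18.72
ee_pos: [487.1, -195.3, 57.0]
ee_rot: [-179.9, 0.2, -179.9]
force: [0.9, 0.4, -0.5]
gripper_width: 43.7
gripper_force: 15.0
```

```bash

python3 -m crank '[{"grip":0.035,"x":0.0015,"y":-0.001,"z":0.008,"yaw":0},{"grip":0.035,"x":0.0015,"y":-0.001,"z":0.0154,"yaw":0},{"grip":0.035,"x":0.0015,"y":-0.001,"z":0.0154,"yaw":0},{"grip":0.035,"x":0.0015,"y":-0.001,"z":0.0154,"yaw":0},{"grip":0.035,"x":0.0015,"y":-0.001,"z":0.0154,"yaw":0}]'
python3 -m crank '[{"grip":0.065,"x":0,"y":0,"z":0,"yaw":0},{"grip":0.065,"x":0,"y":0,"z":0,"yaw":0},{"grip":0.065,"x":0,"y":0,"z":0,"yaw":0},{"grip":0.065,"x":0,"y":0,"z":-0.03,"yaw":0},{"grip":0.065,"x":0,"y":0,"z":-0.07,"yaw":0}]'
python3 - <<'E'
from h import *
cm=np.load('w1.npy',allow_pickle=True).item()
for p,z in[((150,433),40),((298,407),40),((132,118),40),((287,92),40),((292,466),92)]:
    print(p,ray(cm,np.array(p)/4+[390,50],z).round(1))
E
```

```text
time_s: 19.13
ee_pos: [484.3, -196.2, 40.1]
ee_rot: [180.0, 0.0, -179.9]
force: [-0.3, -0.8, -0.5]
gripper_width: 43.5
gripper_force: 15.0
time_s: 19.55
ee_pos: [481.6, -195.2, 107.9]
ee_rot: [179.8, -0.5, -179.9]
force: [0.9, -0.5, -0.7]
gripper_width: 64.6
gripper_force: 0.0
(150, 433) [666.1 195.9  40. ]
(298, 407) [655.5 253.4  40. ]
(132, 118) [550.8 176.7  40. ]
(287, 92) [541.1 233.   40. ]
(292, 466) [670.1 226.8  92. ]
```

```bash

python3 -m crank '[{"grip":0.06,"x":-0.012,"y":0.02,"z":-0.02,"yaw":0},{"grip":0.06,"x":-0.028,"y":0.048,"z":-0.04,"yaw":0},{"grip":0.06,"x":-0.046,"y":0.08,"z":-0.06,"yaw":0},{"grip":0.06,"x":-0.064,"y":0.112,"z":-0.075,"yaw":0},{"grip":0.06,"x":-0.084,"y":0.146,"z":-0.089,"yaw":0}]' >/dev/null
python3 -m crank '[{"grip":0.06,"x":-0.019,"y":0.033,"z":0,"yaw":0},{"grip":0.06,"x":-0.038,"y":0.066,"z":0,"yaw":0},{"grip":0.06,"x":-0.057,"y":0.099,"z":0,"yaw":0},{"grip":0.06,"x":-0.076,"y":0.132,"z":0,"yaw":0},{"grip":0.06,"x":-0.095,"y":0.165,"z":0,"yaw":0}]' >/dev/null
python3 -m crank '[{"grip":0.06,"x":-0.017,"y":0.03,"z":0,"yaw":-0.05},{"grip":0.06,"x":-0.034,"y":0.06,"z":0,"yaw":-0.1},{"grip":0.06,"x":-0.051,"y":0.09,"z":0,"yaw":-0.14},{"grip":0.06,"x":-0.065,"y":0.114,"z":0,"yaw":-0.17},{"grip":0.06,"x":-0.071,"y":0.122,"z":0,"yaw":-0.17}]'
python3 - <<'E'
from h import *
for i in range(4):grab_frame('top')
s=state();print(s["ee_pos"],s["ee_rot"])
cm,im=shot("wrist","w5.png");np.save('w5.npy',dict(cm),allow_pickle=True)
tm,_=shot("top","top5.png")
cv2.imwrite('pics/c5.png',cv2.resize(im[20:270,200:440],None,fx=2.4,fy=2.4))
for X in[(669,226,95),(624,219,3)]:print(proj(cm,X).round())
E
```

```text
time_s: 20.8
ee_pos: [734.3, 241.1, 197.8]
ee_rot: [179.9, 0.0, -170.0]
force: [-0.4, -0.8, 0.4]
gripper_width: 60.1
gripper_force: 0.0
[733.05016535 236.33372324 198.54420767] [-1.79961093e+02 -8.93763799e-02 -1.70190041e+02]
[[317. 134.]]
[[318.  90.]]
```

View pics/c5.png

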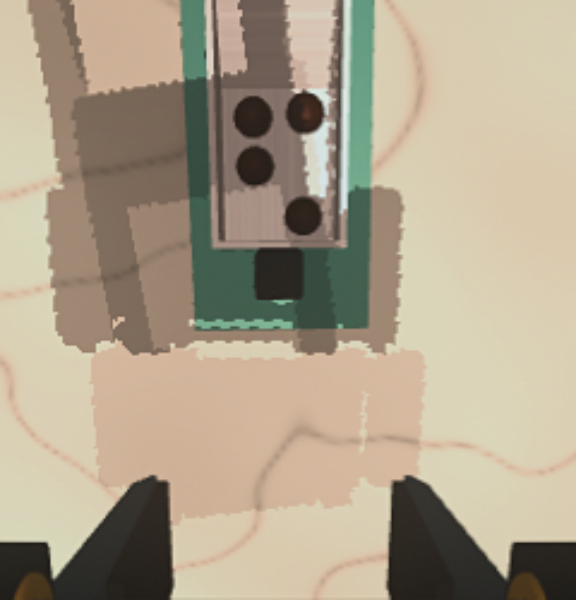

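The post top is at (280,272) in the crop and matches the prediction. Jaws are aligned with the scoop and the 4 chocolates are well clear. I'll go down on the post.

```bash

python3 -m crank '[{"grip":0.045,"x":0.02,"y":0.001,"z":0.01,"yaw":0},{"grip":0.045,"x":0.045,"y":0.001,"z":0.03,"yaw":0},{"grip":0.045,"x":0.065,"y":0.001,"z":0.055,"yaw":0},{"grip":0.045,"x":0.065,"y":0.001,"z":0.07,"yaw":0},{"grip":0.045,"x":0.065,"y":0.001,"z":0.07,"yaw":0}]' 40
python3 -m crank '[{"grip":0.045,"x":0,"y":0,"z":0.02,"yaw":0},{"grip":0.045,"x":0,"y":0,"z":0.04,"yaw":0},{"grip":0.045,"x":0,"y":0,"z":0.058,"yaw":0},{"grip":0.045,"x":0,"y":0,"z":0.058,"yaw":0},{"grip":0.045,"x":0,"y":0,"z":0.058,"yaw":0}]'
python3 -m crank '[{"grip":0.045,"x":0,"y":0,"z":0,"yaw":0},{"grip":0.045,"x":0,"y":0,"z":0,"yaw":0},{"grip":0.045,"x":0,"y":0,"z":0,"yaw":0},{"grip":0.045,"x":0,"y":0,"z":0,"yaw":0},{"grip":0.045,"x":0,"y":0,"z":0,"yaw":0}]'
```

```text
time_s: 21.52
ee_pos: [665.7, 224.6, 126.2]
ee_rot: [-179.9, -0.4, -170.3]
force: [-0.1, 0.3, -0.1]
gripper_width: 45.1
gripper_force: 0.0
time_s: 21.93
ee_pos: [669.9, 226.2, 71.7]
ee_rot: [180.0, 0.0, -170.2]
force: [0.2, 0.1, 0.3]
gripper_width: 45.0
gripper_force: 0.0
time_s: 22.35
ee_pos: [669.6, 226.9, 71.9]
ee_rot: [180.0, 0.1, -170.2]
force: [0.6, -0.1, 0.3]
gripper_width: 45.2
gripper_force: 0.0
```

```bash

python3 -m crank '[{"grip":0.045,"x":0,"y":-0.001,"z":0.005,"yaw":0},{"grip":0.045,"x":0,"y":-0.001,"z":0.0105,"yaw":0},{"grip":0.045,"x":0,"y":-0.001,"z":0.0105,"yaw":0},{"grip":0.01,"x":0,"y":-0.001,"z":0.0105,"yaw":0},{"grip":0.01,"x":0,"y":-0.001,"z":0.0105,"yaw":0}]' 40
python3 -m crank '[{"grip":0.01,"x":0,"y":0,"z":0,"yaw":0},{"grip":0.01,"x":0,"y":0,"z":0,"yaw":0},{"grip":0.01,"x":0,"y":0,"z":0,"yaw":0},{"grip":0.01,"x":0,"y":0,"z":0,"yaw":0},{"grip":0.01,"x":0,"y":0,"z":0,"yaw":0}]'
python3 -m crank '[{"grip":0.01,"x":0,"y":0,"z":0,"yaw":0},{"grip":0.01,"x":0,"y":0,"z":-0.003,"yaw":0},{"grip":0.01,"x":0,"y":0,"z":-0.01,"yaw":0},{"grip":0.01,"x":0,"y":0,"z":-0.02,"yaw":0},{"grip":0.01,"x":0,"y":0,"z":-0.03,"yaw":0}]'
python3 - <<'E'
from h import *
grab_frame('top');cm,im=shot("wrist","w6.png");sm,si=shot("scene","s6.png")
cv2.imwrite('pics/c6.png',np.hstack([im[60:300,200:440],cv2.resize(si[190:350,290:450],(240,240))]))
s=state();print(s["ee_pos"],s["force"],s["torque"])
E
```

```text
time_s: 22.77
ee_pos: [669.4, 225.8, 60.4]
ee_rot: [180.0, -0.0, -170.2]
force: [1.4, 0.4, 0.1]
gripper_width: 34.8
gripper_force: 0.0
time_s: 23.18
ee_pos: [669.7, 225.8, 60.8]
ee_rot: [-180.0, 0.0, -170.2]
force: [-0.3, 0.3, 0.1]
gripper_width: 17.7
gripper_force: 40.0
time_s: 23.6
ee_pos: [669.4, 225.8, 91.4]
ee_rot: [180.0, -0.0, -170.2]
force: [-0.2, -0.2, -1.7]
gripper_width: 17.6
gripper_force: 40.0
[670.45013423 226.13559479  92.55043263] [ 0.16040709  0.1319632  -2.53840769] [ 0.05522444 -0.08118054  0.00198767]
```

View pics/c6.png

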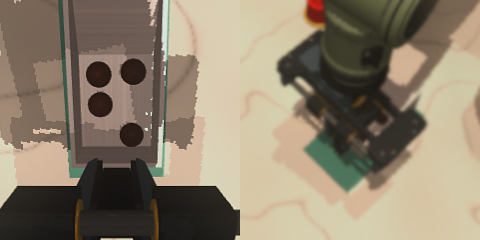

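```bash

python3 -m crank '[{"grip":0.01,"x":0,"y":0,"z":-0.01,"yaw":0},{"grip":0.01,"x":0,"y":0,"z":-0.028,"yaw":0},{"grip":0.01,"x":0,"y":0,"z":-0.05,"yaw":0},{"grip":0.01,"x":0,"y":0,"z":-0.072,"yaw":0},{"grip":0.01,"x":0,"y":0,"z":-0.094,"yaw":0}]' 40 >/dev/null
python3 -m crank '[{"grip":0.01,"x":0,"y":0,"z":-0.022,"yaw":0},{"grip":0.01,"x":0,"y":0,"z":-0.044,"yaw":0},{"grip":0.01,"x":0,"y":0,"z":-0.066,"yaw":0},{"grip":0.01,"x":0,"y":0,"z":-0.08,"yaw":0},{"grip":0.01,"x":0,"y":0,"z":-0.086,"yaw":0}]'
python3 -m crank '[{"grip":0.01,"x":0.004,"y":0.004,"z":0,"yaw":0},{"grip":0.01,"x":0.014,"y":0.014,"z":0,"yaw":0},{"grip":0.01,"x":0.028,"y":0.028,"z":0,"yaw":0},{"grip":0.01,"x":0.043,"y":0.044,"z":0,"yaw":0},{"grip":0.01,"x":0.058,"y":0.06,"z":0,"yaw":0}]' >/dev/null
python3 -m crank '[{"grip":0.01,"x":0.014,"y":0.014,"z":0,"yaw":0},{"grip":0.01,"x":0.027,"y":0.027,"z":0,"yaw":0},{"grip":0.01,"x":0.037,"y":0.037,"z":0,"yaw":0},{"grip":0.01,"x":0.043,"y":0.043,"z":0,"yaw":0},{"grip":0.01,"x":0.045,"y":0.045,"z":0,"yaw":0}]'
python3 - <<'E'
from h import *
def fun(cm,im,roi):
    hsv=cv2.cvtColor(im,cv2.COLOR_BGR2HSV);m=cv2.inRange(hsv,(3,150,60),(16,255,255));k=np.zeros_like(m);x0,x1,y0,y1=roi;k[y0:y1,x0:x1]=255;m&=k
    ct=max(cv2.findContours(m,0,1)[0],key=cv2.contourArea);P=np.array([ray(cm,p[0],150)[:2] for p in ct],np.float32)
    return cv2.minEnclosingCircle(P)
print(fun(camera_model("scene"),cv2.imread('pics/scene0.png'),(450,540,205,285)))
print(fun(camera_model("top"),cv2.imread('pics/top0.png'),(180,245,230,285)))
for i in range(3):grab_frame('top')
cm,im=shot("wrist","w7.png");sm,si=shot("scene","s7.png");s=state();print(s["ee_pos"])
print(proj(cm,(426.6,332.8,150)),proj(cm,(426.6,332.8,100)))
cv2.imwrite('pics/c7.png',np.hstack([im[:300,150:500],cv2.resize(si[150:310,370:550],(340,300))]))
E
```

```text
time_s: 24.58
ee_pos: [670.1, 226.0, 274.0]
ee_rot: [180.0, 0.3, -170.2]
force: [0.8, -0.2, -0.7]
gripper_width: 17.6
gripper_force: 40.0
time_s: 25.42
ee_pos: [548.6, 312.6, 270.4]
ee_rot: [180.0, -0.0, -170.1]
force: [0.9, -0.5, -1.8]
gripper_width: 18.2
gripper_force: 40.0
((428.9399108886719, 334.7627868652344), 65.61839294433594)
((427.8698425292969, 332.15875244140625), 65.77439880371094)
[550.84056663 311.14656806 270.49225093]
[[362.41740139  72.48018063]] [[355.18635696  79.34266616]]
```

View pics/c7.png

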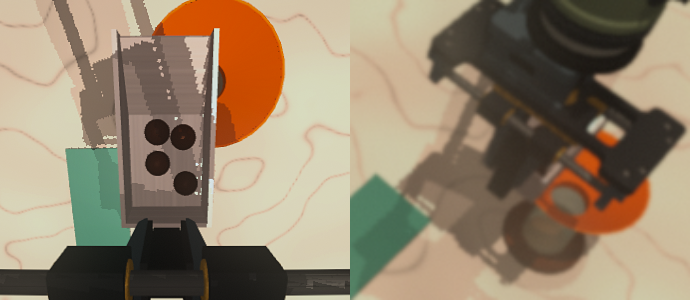

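The funnel centre agrees in both views, about (428,333). The scoop is level with 4 chocolates at crop (157,131), (183,137), (157,163) and (185,183). I'll position it, then loosen the grip stepwise so the scoop swings nose-down about the jaw axis.

```bash

python3 -m crank '[{"grip":0.01,"x":0.004,"y":0.005,"z":0.002,"yaw":0},{"grip":0.01,"x":0.014,"y":0.017,"z":0.006,"yaw":0},{"grip":0.01,"x":0.024,"y":0.03,"z":0.01,"yaw":0},{"grip":0.01,"x":0.032,"y":0.039,"z":0.012,"yaw":0},{"grip":0.01,"x":0.035,"y":0.043,"z":0.012,"yaw":0}]' 40 
python3 -m crank '[{"grip":0.01,"x":0,"y":0,"z":0,"yaw":0},{"grip":0.01,"x":0,"y":0,"z":0,"yaw":0},{"grip":0.01,"x":0,"y":0,"z":0,"yaw":0},{"grip":0.01,"x":0,"y":0,"z":0,"yaw":0},{"grip":0.01,"x":0,"y":0,"z":0,"yaw":0}]' 20
python3 -c "
from h import *
s=state();print(s['ee_pos'],s['torque']);grab_frame('top');im=grab_frame('wrist')[:,:,::-1];cv2.imwrite('pics/a.png',im)"
python3 -m crank '[{"grip":0.01,"x":0,"y":0,"z":0,"yaw":0},{"grip":0.01,"x":0,"y":0,"z":0,"yaw":0},{"grip":0.01,"x":0,"y":0,"z":0,"yaw":0},{"grip":0.01,"x":0,"y":0,"z":0,"yaw":0},{"grip":0.01,"x":0,"y":0,"z":0,"yaw":0}]' 12
python3 -c "
from h import *
s=state();print(s['torque']);im=grab_frame('wrist')[:,:,::-1];a=cv2.imread('pics/a.png');cv2.imwrite('pics/c8.png',np.hstack([a[:300,180:480],im[:300,180:480]]))"
```

```text
time_s: 26.08
ee_pos: [506.1, 349.3, 257.9]
ee_rot: [180.0, -0.1, -170.1]
force: [-0.0, 0.4, -1.8]
gripper_width: 17.7
gripper_force: 40.0
time_s: 26.5
ee_pos: [508.8, 347.7, 258.7]
ee_rot: [180.0, 0.0, -170.2]
force: [0.3, -0.5, -2.7]
gripper_width: 18.1
gripper_force: 20.0
[508.78815233 347.73444143 258.72073264] [-0.0052636  -0.01256909  0.00408916]
time_s: 27.02
ee_pos: [508.3, 348.1, 258.7]
ee_rot: [180.0, 0.0, -170.2]
force: [-1.3, 0.6, -1.7]
gripper_width: 18.0
gripper_force: 12.0
[ 0.05098888 -0.04587481  0.03361756]
```

View pics/c8.png

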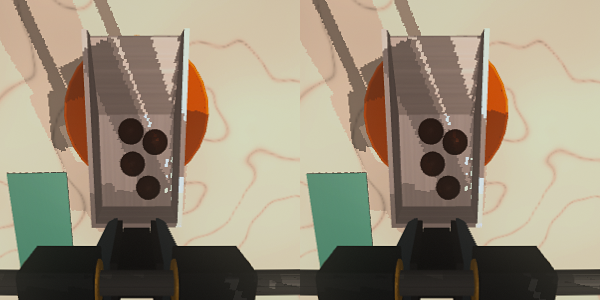

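The scoop is still level at 12 N. I'll keep loosening, and track the chocolates numerically from here.

```bash
cat > b.py <<'E'
from h import *
def blobs(im):
    v=im.max(2).astype(int);m=((v<75)).astype(np.uint8);m[:20]=0;m[225:]=0;m[:,:265]=0;m[:,372:]=0
    n,l,s,c=cv2.connectedComponentsWithStats(m);return [(c[i].round().tolist(),int(s[i,4])) for i in range(1,n) if s[i,4]>60]
if __name__=="__main__":
    import sys
    s=state();im=grab_frame('wrist')[:,:,::-1].copy();cv2.imwrite('pics/%s.png'%sys.argv[1],im)
    a=cv2.imread('pics/a.png');d=np.abs(im.astype(int)-a)[:225].max(2)>40
    print(s['ee_pos'].round(1),s['torque'].round(3),blobs(im),"changed",int(d.sum()))
E
python3 -c "
from b import *
print(blobs(cv2.imread('pics/a.png')))"
python3 -m crank '[{"grip":0.01,"x":0,"y":0,"z":0,"yaw":0},{"grip":0.01,"x":0,"y":0,"z":0,"yaw":0},{"grip":0.01,"x":0,"y":0,"z":0,"yaw":0},{"grip":0.01,"x":0,"y":0,"z":0,"yaw":0},{"grip":0.01,"x":0,"y":0,"z":0,"yaw":0}]' 8 | grep grip
python3 b.py b1
python3 -m crank '[{"grip":0.01,"x":0,"y":0,"z":0,"yaw":0},{"grip":0.01,"x":0,"y":0,"z":0,"yaw":0},{"grip":0.01,"x":0,"y":0,"z":0,"yaw":0},{"grip":0.01,"x":0,"y":0,"z":0,"yaw":0},{"grip":0.01,"x":0,"y":0,"z":0,"yaw":0}]' 6 | grep grip
python3 b.py b2
```

```text
[([310.0, 131.0], 526), ([334.0, 142.0], 501), ([312.0, 163.0], 470), ([328.0, 187.0], 458), ([295.0, 222.0], 84), ([338.0, 222.0], 86)]
gripper_width: 18.2
gripper_force: 8.0
[508.3 348.1 258.6] [-0.001 -0.073  0.022] [([322.0, 136.0], 1021), ([312.0, 163.0], 477), ([328.0, 187.0], 454), ([295.0, 222.0], 84), ([338.0, 222.0], 84)] changed 1104
gripper_width: 17.9
gripper_force: 6.0
[508.3 348.1 258.7] [-0.002 -0.056  0.04 ] [([323.0, 136.0], 1026), ([312.0, 164.0], 475), ([328.0, 187.0], 456), ([295.0, 222.0], 86), ([338.0, 222.0], 86)] changed 1497
```

```bash

python3 -m crank '[{"grip":0.01,"x":0,"y":0,"z":0,"yaw":0},{"grip":0.01,"x":0,"y":0,"z":0,"yaw":0},{"grip":0.01,"x":0,"y":0,"z":0,"yaw":0},{"grip":0.01,"x":0,"y":0,"z":0,"yaw":0},{"grip":0.01,"x":0,"y":0,"z":0,"yaw":0}]' 5 | grep grip
python3 b.py b3
python3 -m crank '[{"grip":0.01,"x":0,"y":0,"z":0,"yaw":0},{"grip":0.01,"x":0,"y":0,"z":0,"yaw":0},{"grip":0.01,"x":0,"y":0,"z":0,"yaw":0},{"grip":0.01,"x":0,"y":0,"z":0,"yaw":0},{"grip":0.01,"x":0,"y":0,"z":0,"yaw":0}]' 4 | grep grip
python3 b.py b4
python3 -m crank '[{"grip":0.01,"x":0,"y":0,"z":0,"yaw":0},{"grip":0.01,"x":0,"y":0,"z":0,"yaw":0},{"grip":0.01,"x":0,"y":0,"z":0,"yaw":0},{"grip":0.01,"x":0,"y":0,"z":0,"yaw":0},{"grip":0.01,"x":0,"y":0,"z":0,"yaw":0}]' 3 | grep grip
python3 b.py b5
```

```text
gripper_width: 17.8
gripper_force: 5.0
[508.3 348.1 258.7] [ 0.049 -0.08  -0.017] [([323.0, 136.0], 1028), ([312.0, 164.0], 475), ([328.0, 187.0], 456), ([295.0, 222.0], 85), ([338.0, 222.0], 86)] changed 1493
gripper_width: 18.6
gripper_force: 4.0
[508.3 348.1 258.6] [ 0.015 -0.04   0.007] [([323.0, 137.0], 1017), ([313.0, 164.0], 479), ([328.0, 188.0], 458), ([295.0, 222.0], 85), ([338.0, 222.0], 86)] changed 1695
gripper_width: 18.1
gripper_force: 3.0
[508.3 348.1 258.6] [ 0.099 -0.031 -0.019] [([316.0, 100.0], 86), ([337.0, 166.0], 720), ([312.0, 168.0], 706), ([295.0, 222.0], 80), ([338.0, 222.0], 76)] changed 12704
```

```bash

python3 -m crank '[{"grip":0.01,"x":0,"y":0,"z":0,"yaw":0},{"grip":0.01,"x":0,"y":0,"z":0,"yaw":0},{"grip":0.01,"x":0,"y":0,"z":0,"yaw":0},{"grip":0.01,"x":0,"y":0,"z":0,"yaw":0},{"grip":0.01,"x":0,"y":0,"z":0,"yaw":0}]' 10 | grep grip
python3 b.py b6; python3 -c "
from h import *
im=cv2.imread('pics/b6.png');s=grab_frame('scene')[:,:,::-1];cv2.imwrite('pics/c9.png',np.hstack([cv2.resize(im[:250,240:420],(360,500)),cv2.resize(s[150:350,380:550],(425,500))]))"
```

```text
gripper_width: 18.0
gripper_force: 10.0
[508.3 348.1 258.6] [ 0.067 -0.052  0.007] [([316.0, 101.0], 85), ([337.0, 166.0], 719), ([312.0, 168.0], 711), ([295.0, 222.0], 80), ([338.0, 222.0], 76)] changed 12739
```

View pics/c9.png

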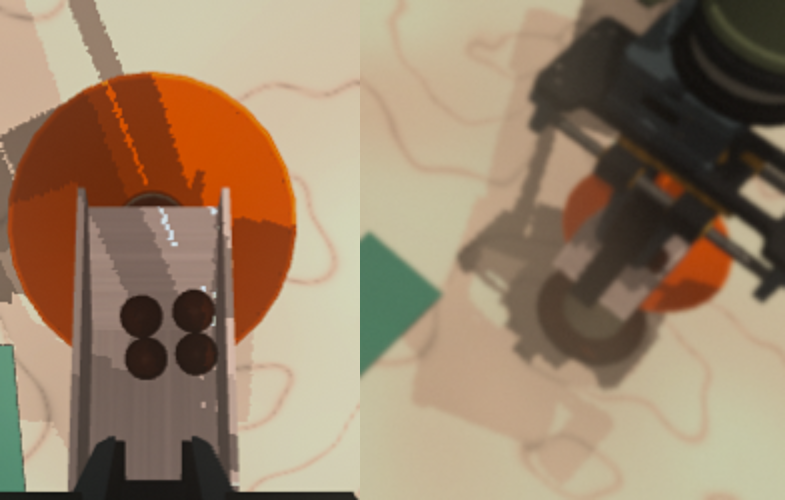

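The scoop is tilted about 20-30°, with the 4 chocolates gathered at the ramp foot (142,316), (193,311), (146,358) and (196,354), and the lip sits over the spout. I'll compute the tilt from the lip.

```bash
cat > th.py <<'E'
from h import *
def pts(cm,ee,th,slip=0):
    f=np.array([-.985,-.170,0]);u=np.array([0,0,1.]);g=np.array(ee)+[0,0,5-slip]
    c,s=np.cos(np.radians(th)),np.sin(np.radians(th))
    def P(x,z,y=0):
        a=-(x-46);b=z-62.8
        return g+f*(a*c+b*s)+u*(-a*s+b*c)+np.array([.17,-.985,0])*y
    return proj(cm,[P(-80,29),P(-37,0),P(39,40)])
if __name__=="__main__":
    cm=camera_model('wrist');ee=state()['ee_pos']
    for t in range(0,65,5):print(t,pts(cm,ee,t).round().tolist(),pts(cm,ee,t,6).round().tolist()[0])
E
python3 th.py
```

```text
0 [[316.0, 36.0], [316.0, 112.0], [316.0, 230.0]] [316.0, 38.0]
5 [[316.0, 46.0], [316.0, 120.0], [316.0, 232.0]] [316.0, 49.0]
10 [[316.0, 57.0], [316.0, 128.0], [316.0, 235.0]] [316.0, 59.0]
15 [[316.0, 68.0], [316.0, 137.0], [316.0, 238.0]] [316.0, 70.0]
20 [[316.0, 79.0], [316.0, 145.0], [316.0, 240.0]] [316.0, 80.0]
25 [[316.0, 90.0], [316.0, 154.0], [316.0, 243.0]] [316.0, 91.0]
30 [[316.0, 101.0], [316.0, 163.0], [316.0, 246.0]] [316.0, 101.0]
35 [[316.0, 112.0], [316.0, 171.0], [316.0, 249.0]] [316.0, 112.0]
40 [[316.0, 122.0], [316.0, 180.0], [316.0, 252.0]] [316.0, 122.0]
45 [[316.0, 133.0], [316.0, 189.0], [316.0, 255.0]] [316.0, 133.0]
50 [[316.0, 144.0], [316.0, 198.0], [316.0, 259.0]] [316.0, 143.0]
55 [[316.0, 154.0], [316.0, 207.0], [316.0, 262.0]] [316.0, 153.0]
60 [[316.0, 165.0], [316.0, 217.0], [316.0, 265.0]] [316.0, 164.0]
```

Tilt is about 31°, so the ramp is just level. I'll ratchet it further with short upward jerks at the lightest grip, which raises the effective weight.

```bash
cat >> b.py <<'E'
    hsv=cv2.cvtColor(im,cv2.COLOR_BGR2HSV);o=cv2.inRange(hsv,(3,170,60),(16,255,255))[:,300:332].mean(1)>60
    r=np.argwhere(o[:200]).ravel();print("last orange row",r.max() if len(r) else None)
    import th;cm=camera_model('wrist');print([(t,int(th.pts(cm,s['ee_pos'],t)[0,1])) for t in(30,35,40,45,50,60)])
E
python3 b.py d0
python3 -m crank '[{"grip":0.01,"x":0,"y":0,"z":0,"yaw":0},{"grip":0.01,"x":0,"y":0,"z":0,"yaw":0},{"grip":0.01,"x":0,"y":0,"z":-0.03,"yaw":0},{"grip":0.01,"x":0,"y":0,"z":-0.04,"yaw":0},{"grip":0.01,"x":0,"y":0,"z":-0.045,"yaw":0}]' 3 
python3 b.py d1
python3 -m crank '[{"grip":0.01,"x":0,"y":0,"z":0,"yaw":0},{"grip":0.01,"x":0,"y":0,"z":0.008,"yaw":0},{"grip":0.01,"x":0,"y":0,"z":0.02,"yaw":0},{"grip":0.01,"x":0,"y":0,"z":0.035,"yaw":0},{"grip":0.01,"x":0,"y":0,"z":0.045,"yaw":0}]' 12 |grep ee_pos
python3 b.py d2
```

```text
[508.3 348.1 258.6] [ 0.033 -0.03  -0.028] [([316.0, 100.0], 86), ([337.0, 166.0], 720), ([312.0, 168.0], 709), ([295.0, 222.0], 80), ([338.0, 222.0], 76)] changed 12726
last orange row 101
[(30, 100), (35, 111), (40, 122), (45, 132), (50, 143), (60, 164)]
time_s: 30.38
ee_pos: [509.2, 348.7, 306.3]
ee_rot: [179.9, 0.3, -170.2]
force: [-0.2, 0.1, -1.5]
gripper_width: 18.1
gripper_force: 3.0
[509.2 348.7 306.3] [ 0.045  0.047 -0.031] [([315.0, 106.0], 308), ([323.0, 166.0], 1347), ([295.0, 222.0], 80), ([338.0, 222.0], 76)] changed 28703
last orange row 112
[(30, 100), (35, 111), (40, 121), (45, 132), (50, 143), (60, 164)]
ee_pos: [507.3, 347.4, 255.4]
[507.3 347.4 255.4] [-0.001  0.012 -0.03 ] [([326.0, 114.0], 643), ([308.0, 130.0], 358), ([326.0, 151.0], 690), ([295.0, 222.0], 81), ([338.0, 222.0], 76)] changed 15227
last orange row 112
[(30, 102), (35, 113), (40, 124), (45, 134), (50, 145), (60, 166)]
```

The tilt is now about 35° and the chocolates are rolling down the ramp. I'll wait.

```bash

python3 -m crank '[{"grip":0.01,"x":0,"y":0,"z":0,"yaw":0},{"grip":0.01,"x":0,"y":0,"z":0,"yaw":0},{"grip":0.01,"x":0,"y":0,"z":0,"yaw":0},{"grip":0.01,"x":0,"y":0,"z":0,"yaw":0},{"grip":0.01,"x":0,"y":0,"z":0,"yaw":0}]' 12 |grep -A1 force
python3 b.py d3
python3 -m crank '[{"grip":0.01,"x":0,"y":0,"z":0,"yaw":0},{"grip":0.01,"x":0,"y":0,"z":0,"yaw":0},{"grip":0.01,"x":0,"y":0,"z":0,"yaw":0},{"grip":0.01,"x":0,"y":0,"z":0,"yaw":0},{"grip":0.01,"x":0,"y":0,"z":0,"yaw":0}]' 12 |grep force
python3 b.py d4
```

```text
force: [0.6, 0.1, -1.7]
gripper_width: 17.7
gripper_force: 12.0
[508.6 348.3 259.4] [0.026 0.059 0.049] [([316.0, 106.0], 405), ([315.0, 124.0], 358), ([337.0, 128.0], 361), ([295.0, 222.0], 81), ([338.0, 222.0], 76)] changed 13879
last orange row 111
[(30, 100), (35, 111), (40, 122), (45, 132), (50, 143), (60, 164)]
force: [-0.1, -0.1, -1.5]
gripper_force: 12.0
[508.3 348.1 258.7] [0.087 0.004 0.03 ] [([324.0, 101.0], 673), ([295.0, 222.0], 81), ([338.0, 222.0], 76)] changed 13542
last orange row 112
[(30, 100), (35, 111), (40, 122), (45, 132), (50, 143), (60, 164)]
```

```bash

for i in 1; do python3 -m crank '[{"grip":0.01,"x":0,"y":0,"z":0,"yaw":0},{"grip":0.01,"x":0,"y":0,"z":0,"yaw":0},{"grip":0.01,"x":0,"y":0,"z":0,"yaw":0},{"grip":0.01,"x":0,"y":0,"z":0,"yaw":0},{"grip":0.01,"x":0,"y":0,"z":0,"yaw":0}]' 12 |grep force; done
python3 b.py d5
python3 -m crank '[{"grip":0.01,"x":-0.006,"y":0,"z":-0.01,"yaw":0},{"grip":0.01,"x":-0.02,"y":0,"z":-0.03,"yaw":0},{"grip":0.01,"x":-0.04,"y":0,"z":-0.05,"yaw":0},{"grip":0.01,"x":-0.06,"y":0,"z":-0.055,"yaw":0},{"grip":0.01,"x":-0.08,"y":0,"z":-0.055,"yaw":0}]' 30 |grep ee_pos
python3 -m crank '[{"grip":0.01,"x":-0.02,"y":0,"z":0,"yaw":0},{"grip":0.01,"x":-0.035,"y":0,"z":0,"yaw":0},{"grip":0.01,"x":-0.045,"y":0,"z":0,"yaw":0},{"grip":0.01,"x":-0.05,"y":0,"z":0,"yaw":0},{"grip":0.01,"x":-0.05,"y":0,"z":0,"yaw":0}]' 30 |grep -A4 ee_pos
python3 -c "
from h import *
for i in range(2): s=grab_frame('scene')[:,:,::-1]
w=grab_frame('wrist')[:,:,::-1]
cm=camera_model('wrist');print(proj(cm,(428,333,100)))
cv2.imwrite('pics/d6.png',w)
cv2.imwrite('pics/c10.png',np.hstack([cv2.resize(w[:230,180:460],None,fx=1.4,fy=1.4),cv2.resize(s[190:320,420:560],(347,322))]))"
```

```text
force: [-0.2, 0.6, -1.1]
gripper_force: 12.0
[508.3 348.1 258.7] [ 0.051  0.072 -0.006] [([316.0, 106.0], 394), ([295.0, 222.0], 81), ([338.0, 222.0], 76)] changed 13537
last orange row 108
[(30, 100), (35, 111), (40, 122), (45, 132), (50, 143), (60, 164)]
ee_pos: [588.5, 362.3, 316.6]
ee_pos: [637.2, 370.2, 312.7]
ee_rot: [-180.0, -0.0, -170.2]
force: [0.0, 0.3, -1.7]
gripper_width: 17.7
gripper_force: 30.0
[[315.10438571  -1.64469645]]
```

View pics/c10.png

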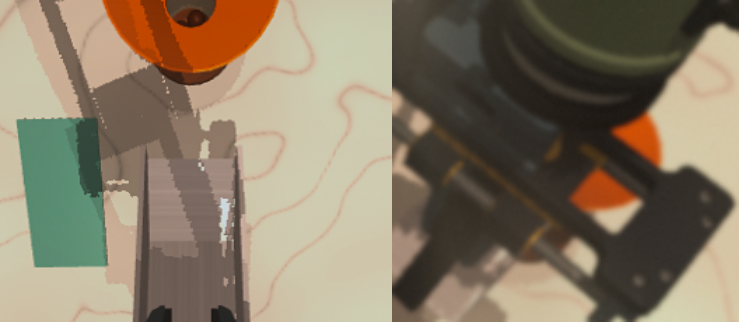

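The scoop is empty, one chocolate shows in the jar through the clear spout (190,15), and nothing lies on the counter. I'll bring the scoop back over the mat. It will touch down nose first, then I'll roll it level about its floor corner.

```bash

python3 -m crank '[{"grip":0.01,"x":0.004,"y":-0.01,"z":0,"yaw":0},{"grip":0.01,"x":0.012,"y":-0.035,"z":0.01,"yaw":0},{"grip":0.01,"x":0.022,"y":-0.065,"z":0.025,"yaw":0},{"grip":0.01,"x":0.032,"y":-0.095,"z":0.045,"yaw":0},{"grip":0.01,"x":0.04,"y":-0.12,"z":0.065,"yaw":0}]' 30 |grep ee_pos
python3 -m crank '[{"grip":0.01,"x":0.006,"y":-0.018,"z":0.025,"yaw":0},{"grip":0.01,"x":0.0095,"y":-0.0296,"z":0.055,"yaw":0},{"grip":0.01,"x":0.0095,"y":-0.0296,"z":0.085,"yaw":0},{"grip":0.01,"x":0.0095,"y":-0.0296,"z":0.105,"yaw":0},{"grip":0.01,"x":0.0095,"y":-0.0296,"z":0.115,"yaw":0}]' |grep ee_pos
python3 -m crank '[{"grip":0.01,"x":0,"y":0,"z":0.005,"yaw":0},{"grip":0.01,"x":0,"y":0,"z":0.01,"yaw":0},{"grip":0.01,"x":0,"y":0,"z":0.01,"yaw":0},{"grip":0.01,"x":0,"y":0,"z":0.01,"yaw":0},{"grip":0.01,"x":0,"y":0,"z":0.01,"yaw":0}]' 
python3 -c "
import th;from h import *
s=state();w=grab_frame('wrist')[:,:,::-1].copy();cv2.imwrite('pics/e0.png',w)
cm=camera_model('wrist');print([(t,th.pts(cm,s['ee_pos'],t)[:2,1].round().tolist()) for t in(20,30,35,40)])
g=w[:,306:326].mean(1);print([(r,g[r].astype(int).tolist()) for r in range(70,185,4)])"
```

```text
ee_pos: [616.0, 242.7, 249.3]
ee_pos: [610.6, 212.8, 131.2]
time_s: 34.53
ee_pos: [613.8, 214.8, 125.0]
ee_rot: [180.0, 0.1, -170.2]
force: [-0.0, 0.2, -0.0]
gripper_width: 17.9
gripper_force: 30.0
[(20, [79.0, 145.0]), (30, [101.0, 163.0]), (35, [111.0, 171.0]), (40, [122.0, 180.0])]
[(70, [87, 102, 121]), (74, [87, 102, 121]), (78, [87, 101, 121]), (82, [87, 101, 120]), (86, [87, 102, 120]), (90, [87, 101, 120]), (94, [86, 101, 120]), (98, [86, 101, 120]), (102, [86, 101, 120]), (106, [86, 101, 120]), (110, [85, 101, 120]), (114, [119, 129, 151]), (118, [121, 131, 153]), (122, [125, 135, 158]), (126, [121, 131, 153]), (130, [123, 134, 156]), (134, [127, 137, 161]), (138, [128, 139, 162]), (142, [127, 138, 161]), (146, [125, 136, 159]), (150, [127, 138, 161]), (154, [123, 134, 157]), (158, [126, 137, 161]), (162, [124, 135, 159]), (166, [124, 135, 158]), (170, [122, 134, 157]), (174, [106, 117, 138]), (178, [101, 111, 132]), (182, [95, 105, 125])]
```

```bash

python3 -m crank '[{"grip":0.01,"x":0,"y":0,"z":0.01,"yaw":0},{"grip":0.01,"x":0,"y":0,"z":0.02,"yaw":0},{"grip":0.01,"x":0,"y":0,"z":0.025,"yaw":0},{"grip":0.01,"x":0,"y":0,"z":0.025,"yaw":0},{"grip":0.01,"x":0,"y":0,"z":0.025,"yaw":0}]' 6 |grep -A2 ee_pos
python3 -m crank '[{"grip":0.01,"x":0,"y":0,"z":0.004,"yaw":0},{"grip":0.01,"x":-0.008,"y":0,"z":0.0075,"yaw":0},{"grip":0.01,"x":-0.0165,"y":0,"z":0.011,"yaw":0},{"grip":0.01,"x":-0.024,"y":0,"z":0.0155,"yaw":0},{"grip":0.01,"x":-0.032,"y":0,"z":0.021,"yaw":0}]' 5|grep -A2 ee_pos
python3 -m crank '[{"grip":0.01,"x":-0.0055,"y":0,"z":0.005,"yaw":0},{"grip":0.01,"x":-0.011,"y":0,"z":0.01,"yaw":0},{"grip":0.01,"x":-0.016,"y":0,"z":0.015,"yaw":0},{"grip":0.01,"x":-0.019,"y":0,"z":0.019,"yaw":0},{"grip":0.01,"x":-0.019,"y":0,"z":0.019,"yaw":0}]' 4
python3 -c "
import th;from h import *
grab_frame('top');s=state();w=grab_frame('wrist')[:,:,::-1].copy();cv2.imwrite('pics/e1.png',w)
cm=camera_model('wrist');print(s['ee_pos'],s['force'],[(t,th.pts(cm,s['ee_pos'],t)[:2,1].round().tolist()) for t in(0,3,6,10)])
g=w[:,306:326].mean(1);print([(r,g[r].astype(int).tolist()) for r in range(20,130,4)])"
```

```text
ee_pos: [615.8, 215.2, 100.6]
ee_rot: [179.9, 0.4, -170.2]
force: [4.4, 0.7, 5.6]
ee_pos: [644.5, 219.7, 76.3]
ee_rot: [-180.0, -0.2, -170.2]
force: [-0.9, -0.2, -0.5]
time_s: 35.83
ee_pos: [663.7, 223.1, 57.7]
ee_rot: [-180.0, -0.0, -170.2]
force: [0.3, -0.4, -1.0]
gripper_width: 17.9
gripper_force: 5.4
[663.57039197 223.11492101  58.05733934] [ 0.49539655 -0.16956605 -1.06593124] [(0, [36.0, 112.0]), (3, [43.0, 117.0]), (6, [49.0, 122.0]), (10, [58.0, 128.0])]
[(20, [91, 108, 127]), (24, [91, 108, 127]), (28, [94, 111, 131]), (32, [93, 110, 129]), (36, [91, 107, 126]), (40, [74, 88, 59]), (44, [75, 89, 61]), (48, [76, 90, 62]), (52, [66, 78, 54]), (56, [80, 89, 95]), (60, [87, 95, 113]), (64, [87, 95, 112]), (68, [86, 95, 112]), (72, [88, 96, 113]), (76, [85, 94, 110]), (80, [85, 94, 110]), (84, [85, 94, 111]), (88, [87, 97, 114]), (92, [88, 96, 114]), (96, [86, 95, 112]), (100, [85, 94, 110]), (104, [88, 96, 114]), (108, [86, 95, 112]), (112, [83, 91, 108]), (116, [85, 94, 111]), (120, [91, 101, 119]), (124, [106, 118, 140]), (128, [106, 118, 139])]
```

```bash

python3 -m crank '[{"grip":0.03,"x":0,"y":0,"z":0,"yaw":0},{"grip":0.035,"x":0,"y":0,"z":0,"yaw":0},{"grip":0.035,"x":0,"y":0,"z":0,"yaw":0},{"grip":0.035,"x":0,"y":0,"z":0,"yaw":0},{"grip":0.035,"x":0,"y":0,"z":-0.01,"yaw":0}]' 10|grep -A4 ee_pos
python3 -m crank '[{"grip":0.035,"x":0,"y":0,"z":-0.03,"yaw":0},{"grip":0.035,"x":0,"y":0,"z":-0.06,"yaw":0},{"grip":0.035,"x":0,"y":0,"z":-0.09,"yaw":0},{"grip":0.035,"x":0,"y":0,"z":-0.12,"yaw":0},{"grip":0.035,"x":-0.02,"y":0,"z":-0.13,"yaw":0}]' |grep ee_pos
python3 -m crank '[{"grip":0.035,"x":-0.02,"y":0,"z":0,"yaw":0},{"grip":0.035,"x":-0.035,"y":0,"z":0,"yaw":0},{"grip":0.035,"x":-0.045,"y":0,"z":0,"yaw":0},{"grip":0.035,"x":-0.05,"y":0,"z":0,"yaw":0},{"grip":0.035,"x":-0.05,"y":0,"z":0,"yaw":0}]' |grep ee_pos
python3 - <<'E'
from h import *
for i in range(3):grab_frame('top')
cm,w=shot("wrist","f0.png");print(state()['ee_pos'])
hsv=cv2.cvtColor(w,cv2.COLOR_BGR2HSV);m=((w.max(2)<45)).astype(np.uint8);m[215:]=0
n,l,s,c=cv2.connectedComponentsWithStats(m)
print([(c[i].round(1),s[i]) for i in range(1,n) if s[i,4]>80])
f=np.array([.985,.170,0]);o=np.array([618.5,215.5,3])
print("expected post top",proj(cm,o+f*46+[0,0,92]))
g=cv2.inRange(hsv,(70,60,30),(100,255,255));
h=cv2.convexHull(np.argwhere(g)[:,::-1].astype(np.int32));print(cv2.boundingRect(h))
print("mat corners exp",proj(cm,[o+f*a+np.array([-.17,.985,0])*b for a in(85,-85) for b in(45,-45)]).round().tolist())
gr=w[:,306:326].mean(1).astype(int);print([(r,gr[r].tolist()) for r in range(0,215,5)])
E
```

```text
ee_pos: [662.0, 222.7, 67.2]
ee_rot: [-180.0, -0.2, -170.2]
force: [0.5, -0.3, -0.9]
gripper_width: 35.0
gripper_force: 0.0
ee_pos: [682.7, 226.9, 206.5]
ee_pos: [733.0, 235.1, 198.7]
[731.69206657 234.95412334 199.05422927]
[(array([316.1, 140.6]), array([307, 130,  19,  22, 411], dtype=int32))]
expected post top [[316.32674494 128.99119541]]
(50, 3, 307, 264)
mat corners exp [[352.0, 158.0], [280.0, 158.0], [357.0, 4.0], [275.0, 4.0]]
[(0, [137, 159, 171]), (5, [92, 110, 72]), (10, [91, 108, 75]), (15, [114, 125, 142]), (20, [112, 124, 140]), (25, [113, 124, 140]), (30, [110, 122, 139]), (35, [107, 117, 134]), (40, [108, 120, 137]), (45, [100, 110, 128]), (50, [95, 105, 122]), (55, [91, 101, 119]), (60, [93, 103, 120]), (65, [111, 119, 136]), (70, [107, 115, 131]), (75, [102, 110, 127]), (80, [100, 108, 126]), (85, [101, 108, 126]), (90, [101, 109, 126]), (95, [100, 108, 126]), (100, [117, 127, 147]), (105, [115, 125, 146]), (110, [117, 127, 147]), (115, [117, 128, 149]), (120, [117, 128, 149]), (125, [122, 133, 155]), (130, [35, 40, 40]), (135, [34, 39, 41]), (140, [34, 38, 41]), (145, [35, 40, 42]), (150, [35, 40, 43]), (155, [92, 113, 80]), (160, [105, 123, 146]), (165, [126, 147, 165]), (170, [149, 173, 203]), (175, [150, 174, 203]), (180, [150, 174, 203]), (185, [149, 174, 203]), (190, [149, 174, 203]), (195, [148, 172, 201]), (200, [143, 168, 195]), (205, [144, 168, 196]), (210, [144, 168, 196])]
```

```bash
python3 - <<'E'
from h import *
cm=camera_model("wrist");f=np.array([.985,.170,0]);o=np.array([618.5,215.5,3])
p=ray(cm,(316,140.6),95);l=ray(cm,(316,13),32)
print(p,l,(p-o)@f-46,(l-o)@f+80,(p-l)@f)
w=cv2.imread('pics/f0.png')
print([(r,w[r,306:326].mean(0).astype(int).tolist()) for r in range(8,18)])
# board/cakes on tray + top image
tm,t=shot("top","f1.png");np.save('f1.npy',dict(tm),allow_pickle=True)
for c in (300,332):print([w[r,c].tolist() for r in range(120,136,2)])
E
```

```text
[674.00497824 224.79434511  95.        ] [553.06672073 203.8727047   32.        ] 10.252442231636849 13.571579720098313 122.68086251153854
[(8, [90, 108, 71]), (9, [89, 107, 70]), (10, [91, 108, 75]), (11, [96, 110, 108]), (12, [107, 118, 136]), (13, [111, 123, 139]), (14, [110, 122, 138]), (15, [114, 125, 142]), (16, [114, 126, 143]), (17, [113, 126, 142])]
[[124, 136, 158], [126, 136, 160], [125, 137, 160], [61, 67, 79], [127, 139, 162], [75, 91, 63], [75, 90, 63], [74, 91, 64]]
[[97, 106, 124], [99, 108, 125], [99, 108, 125], [65, 72, 82], [98, 108, 127], [80, 96, 68], [128, 154, 110], [127, 154, 109]]
```

The scoop stands level about 11 mm from the mat centre. Next I check the jar surroundings and then the tray, numerically.

```bash

python3 -m crank '[{"grip":0.035,"x":0.005,"y":0.005,"z":-0.03,"yaw":0},{"grip":0.035,"x":0.02,"y":0.018,"z":-0.06,"yaw":0},{"grip":0.035,"x":0.038,"y":0.034,"z":-0.09,"yaw":0},{"grip":0.035,"x":0.06,"y":0.054,"z":-0.115,"yaw":0},{"grip":0.035,"x":0.085,"y":0.077,"z":-0.13,"yaw":0}]' |grep ee_pos
python3 -m crank '[{"grip":0.035,"x":0.025,"y":0.022,"z":0,"yaw":0},{"grip":0.035,"x":0.045,"y":0.042,"z":0,"yaw":0},{"grip":0.035,"x":0.06,"y":0.055,"z":0,"yaw":0},{"grip":0.035,"x":0.066,"y":0.06,"z":0,"yaw":0},{"grip":0.035,"x":0.066,"y":0.06,"z":0,"yaw":0}]' |grep ee_pos
python3 - <<'E'
from h import *
for i in range(3):grab_frame('top')
cm,w=shot("wrist","g0.png")
m=((w.max(2)<70)).astype(np.uint8);m[200:]=0
n,l,s,c=cv2.connectedComponentsWithStats(m)
for i in range(1,n):
    if s[i,4]>50:print(c[i].round(),s[i],w[l==i].mean(0).round(),ray(cm,c[i],9).round())
print("spout",proj(cm,[(428,333,100),(428+20,333,100),(428,333,23)]).round().tolist())
E
```

```text
ee_pos: [635.3, 296.4, 332.4]
ee_pos: [558.6, 345.0, 329.6]
[605. 114.] [  544     0    96   200 12396] [11. 28. 54.] [392. 805.   9.]
[27. 87.] [ 17  37  22 104 447] [30. 40. 52.] [ 512. -145.    9.]
[ 2. 66.] [ 0 55  6 22 90] [24. 32. 45.] [ 486. -185.    9.]
[326.  80.] [311  68  30  23 447] [15. 26. 54.] [425. 336.   9.]
[  8. 106.] [ 0 99 14 17 68] [26. 42. 66.] [ 549. -182.    9.]
spout [[326.0, 73.0], [323.0, 89.0], [324.0, 80.0]]
```

```bash

python3 -m crank '[{"grip":0.035,"x":-0.002,"y":-0.02,"z":0,"yaw":0},{"grip":0.035,"x":-0.004,"y":-0.055,"z":0,"yaw":0},{"grip":0.035,"x":-0.006,"y":-0.092,"z":0,"yaw":0},{"grip":0.035,"x":-0.009,"y":-0.129,"z":0,"yaw":0},{"grip":0.035,"x":-0.012,"y":-0.166,"z":0,"yaw":0}]' |grep ee_pos
python3 -m crank '[{"grip":0.035,"x":-0.003,"y":-0.038,"z":0,"yaw":0},{"grip":0.035,"x":-0.005,"y":-0.076,"z":0,"yaw":0},{"grip":0.035,"x":-0.008,"y":-0.114,"z":0,"yaw":0},{"grip":0.035,"x":-0.01,"y":-0.152,"z":0,"yaw":0},{"grip":0.035,"x":-0.013,"y":-0.19,"z":0,"yaw":0}]' |grep ee_pos
python3 -m crank '[{"grip":0.035,"x":-0.003,"y":-0.038,"z":0,"yaw":0.04},{"grip":0.035,"x":-0.005,"y":-0.076,"z":0,"yaw":0.08},{"grip":0.035,"x":-0.008,"y":-0.114,"z":0,"yaw":0.12},{"grip":0.035,"x":-0.01,"y":-0.152,"z":0,"yaw":0.15},{"grip":0.035,"x":-0.013,"y":-0.186,"z":0,"yaw":0.17}]' |grep ee_pos
python3 - <<'E'
from m import *
for i in range(4):grab_frame('top')
cm,w=shot("wrist","g1.png");print(state()['ee_pos'])
hsv=cv2.cvtColor(w,cv2.COLOR_BGR2HSV);m=cv2.inRange(hsv,(15,110,110),(32,255,255))
for q in [(573.8,-339),(566.7,-264.3),(559.6,-189.4),(498.8,-346),(492.1,-271.2),(484.9,-196.4)]:
    p=proj(cm,(*q,13))[0].astype(int)
    k=np.zeros_like(m);cv2.circle(k,tuple(map(int,p)),24,255,-1);mm=m&k
    P=np.array([ray(cm,x[::-1],13)[:2] for x in np.argwhere(mm)],np.float32)
    print(q,p,len(P),np.round(cv2.minEnclosingCircle(P)[0]-np.array(q),1),round(cv2.minEnclosingCircle(P)[1],1),w[p[1]-3:p[1]+4,p[0]-3:p[0]+4].mean((0,1)).astype(int))
n=[(n,proj(cm,x)[0].round(),) for n,x in dict(dark=(651,92,30),lime=(641,-33,30),w1=(440,84,30),w2=(447,-35,30)).items()];print(n)
s=state();print(s['time_s'])
E
```

```text
ee_pos: [601.4, 180.1, 328.2]
ee_pos: [646.1, -5.6, 328.2]
ee_pos: [690.2, -187.6, 327.9]
[ 689.98397178 -184.09534708  327.86705576]
(573.8, -339) [218  93] 682 [-1.7 -5. ] 32.8 [ 38 105 126]
(566.7, -264.3) [265  88] 309 [0.7 0.8] 27.0 [20 36 65]
(559.6, -189.4) [313  83] 246 [-0.6  0.7] 27.6 [ 89 114 148]
(498.8, -346) [209  41] 358 [ 0.4 -3.2] 31.7 [190 211 202]
(492.1, -271.2) [258  35] 407 [1.  0.8] 27.5 [ 25  50 100]
(484.9, -196.4) [308  30] 268 [1.1 0.5] 27.6 [55 74 95]
[('dark', array([489., 144.])), ('lime', array([412., 137.])), ('w1', array([505.,  -6.])), ('w2', array([422.,  -3.]))]
39.9667
```

All four cakes sit within about 2 mm of their rings. Two of the fits (lime and one white) are inflated by body colour. The scoop is in place, no chocolate lies outside, and nothing is being touched, so I'm handing in.

```bash
python3 -c "
from workcell import *
print(job_done())"
```

```text
the job is handed in; nothing more can be done
None
```

The job is handed in at about 40 s on the robot's clock, with no pass or fail reported back: the four cakes present are on gold rings, all four chocolates went through the funnel with none seen outside the jar (I couldn't count them inside), and the empty scoop stands on its mat about 11 mm from the middle.

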